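# Stock the laundromat's supply drawer and lock it

## Robot

A 6-joint arm with a two-finger parallel gripper is mounted at the origin on the work surface. World frame = base frame: x ahead of the robot, y to its left, z up, the work surface at z = 0. Lengths are in m, angles in degrees, forces in N, time in s.
With the tool pointing down it reaches from about 0.4 to 0.825 m from the base axis. Payload 7 kg.
Tool frame: the origin (TCP) lies between the finger pads; the fingertips stand 22 mm ahead of it and the grasp point (between the pads) lies 3 mm ahead of it; z points along the fingers, y is the line along which they close (so a half turn about z gives the same grasp; the last joint's range is limited). The gripper opens to 88 mm and grips with 3 to 60 N. Pads are 19 mm wide; open, the fingers measure 130 mm over their backs; the gripper's body (78 mm by 193 mm) begins 47 mm behind the grasp point.
Start: joints at [91.679, 20.546, 0.682, 0, -70.136, -16.507], TCP at [0.173, 0.652, 0.249] pointing down, gripper open.
Joint ranges: [-176.03, 176.03], [-82.01, 121.73], [-58.28, 71.71], [-173.87, 95.51], [-174.79, -0.11], [-173.66, 173.66]. Speed limits (degrees/s): [136.94, 136.94, 172.46, 180, 180, 180].

## Interface

Orientations are given as [roll, pitch, yaw] about the fixed x, y, z axes, in that order (R = Rz(yaw) Ry(pitch) Rx(roll)).
In Python, from plant import r, vision gives the robot as it stands.
- The arm moves only by the shell command python3 -m pendant 'ROWS' [FORCE]. ROWS is JSON, a list that holds one entry, the list of rows, each a list of 7 numbers: the shift along the tool's x, y, z scaled (see below), then the turn, a rotation vector about the tool's x, y, z scaled (see below), then the opening, from -1 (shut) to 1 (fully open). In form: [[[x, y, z, wx, wy, wz, fingers], ...]]. A call has exactly 8 rows; each row shifts and turns the commanded pose from where the row before left it, along the tool's axes as they then stand; what a row does not reach is not made up. The controller multiplies each number of a shift by 20 mm and each number of a turn by 4 degrees. A row lasts 1/10 s, in which the tool goes at most 50 mm and 8.59 degrees, less where a joint would pass 70% of its speed; a pose out of reach is approached as far as the arm can. A call with a number of a shift or a turn outside -1 to 1 is refused whole. A call with a gripper value outside its range is refused whole. The fingers move at their own pace and stop on an object; FORCE is the grip in N (left out, the last holds). Time passes only in rows, so rows that do not move let the fingers close, or fill a call up. It gives the time, the measured TCP pose, the force, the opening and the grip force at its end, in the units of the state.
- r.get_state(): the state, without advancing time (a new reading comes with each control period).
- vision.capture(name): name is "scene" or "top" or "wrist"; returns a dict with "frame" (420x560x3 uint8, blue, green, red), "depth" (420x560 float32, m along the optical axis (not along the pixel's ray), 0 where there is no reading), "camera_matrix" (3x3 intrinsics, pixels), "k1" (the pictures are not rectified: a ray, as slopes to the right and down, at radius r is drawn at 1 + k1 r^2 times it, then the intrinsics apply), "extrinsics" (4x4, takes a point from world to camera coordinates); the wrist camera has in their place "hand_eye" (4x4, takes a point from camera to tool coordinates, whose origin is the TCP and whose axes are the flange's). Camera axes: x right, y up, looking along -z (the intrinsics and any distortion apply to the point x, -y, -z); pixel columns grow to the right and rows downward; lengths in m; the calibration is good to about 2 mm. A picture is of the moment at which its call begins: read the wrist's pose just before it.
- r.close_job(): hands the job in; it is judged then, once.
The state is a dict: "time_s": time; "joints": joint angles; "qd": joint speeds; "joint_torque": joint torques, N m; "tcp_pos": TCP position; "eef_rot": TCP orientation; "contact_force": force on the tool from outside, world axes, zero at the start; "moment": the same for the moment, N m; "gripper_width": finger opening in m; "gripper_force": force on a finger pad.
Only numpy, scipy, OpenCV 4.12 (cv2) and the standard library are available. Lean on these libraries where they do the work, as an engineer would, in place of code of your own. Each camera call takes 0.05 s, during which the arm holds its last target. There are 200 camera calls.

## Task

Get the supply drawer ready for opening time: pull it well open, stand the plywood divider fully down in the two slots in the middle of the drawer, and put every carton on the counter into the left half (seen from the robot) and every tub into the right half. Then push the drawer fully shut and, only once it is shut, turn the lock knob on top of the unit clockwise to its stop; leave the coin cup and the roll of tape where they are.

Things in the scene. Friction and masses are not known exactly. Their poses are not given: they have to be found in the camera images.
- drawer (a joint): the drawer of the grey counter-top stock unit: 0 = fully shut, grows as it is pulled out towards the robot, to 0.176 m fully open. Slides with about 1.5 N of friction and stays where it is left.
- bay (a point): centre of the drawer's inner floor; moves with it. x points into the unit (drawer opens along -x), y to the left seen from the robot, z up. Loading bay 172 long (x) by 270 wide (y), floor 18 above the counter; side and rear walls 6 thick, 52 high. Drawer front 14 thick, inner face at x = -86, top edge 76 above the floor.
- unit: grey steel counter-top stock unit, fixed, 242 deep (x), 310 wide (y), top 95 above the counter, white drawer front facing the robot; origin: centre of its underside; x, y as the bay's. With the drawer fully open the whole bay is clear of the unit's top; to shut, contents must stay below 65 above the bay's floor.
- slot_front (a point): foot of the divider slot in the drawer's front wall, at the wall, on the floor, at bay y = 0 (x = -86). The slot is a pair of upright plastic ribs that stand 16 out from the wall with a 12 wide gap up to 30 above the floor, then flaring to about 35 wide at 45 above it. A matching slot is in the rear wall (bay x = +86, y = 0).
- handle (a point): middle of the drawer's handle, a level round steel bar, 10 diameter, 120 long along the bay's y, 85 above the counter; its axis is 35 from the outer face of the drawer front and 10 lower than the unit's top (room for a finger between, from above). Moves with the drawer; axes like the bay's.
- lock (a joint): quarter-turn lock knob on top of the unit near its front right corner: 0 to 0.2 = unlocked as found, grows as it is turned clockwise seen from above, stop at 1.45 rad = locked. Stays where it is left. (It drops a bolt; the bolt itself is not modelled, so the knob turns easily, about 0.04 N m.)
- lock_grip (a point): on the knob's vertical axis, 26 above the unit's top (121 above the counter). The knob's grip is a black upright bar 56 long (along this point's x), 14 wide (its y), from 8 to 40 above the unit's top, on a steel disc of 44 diameter. The point turns with the knob; at 0 its x is parallel to the bay's x.
- divider: plywood panel 166 long (its x), 8 thick (its y), 58 high (z, up), 0.11 kg; origin: middle of its lower edge. Starts upright in the black stand. Fits between the drawer's front and rear walls with 3 to spare at each end, its ends in the two slots, its lower edge on the floor.
- stand: black plastic stand fixed to the counter, 140 by 50, with four posts (at x = +-60, 42 above the counter) that hold the divider upright on its 8 thick base; origin: centre of its underside; its x runs along the divider.
- carton1: brown cardboard carton with a pale band, 72 (x) by 42 (y) by 36 (z), lying flat, 0.11 to 0.22 kg; origin: its centre. May be absent.
- carton2: brown cardboard carton with a pale band, 72 (x) by 42 (y) by 36 (z), lying flat, 0.11 to 0.22 kg; origin: its centre. May be absent.
- tub1: round white plastic tub with a white lid over a grey band, 52 diameter, 56 high (z), standing, 0.1 to 0.21 kg; origin: its centre. May be absent.
- tub2: round white plastic tub with a white lid over a grey band, 52 diameter, 56 high (z), standing, 0.1 to 0.21 kg; origin: its centre. May be absent.
- tub3: round white plastic tub with a white lid over a grey band, 52 diameter, 56 high (z), standing, 0.1 to 0.21 kg; origin: its centre. May be absent.
- cup: low white ceramic cup for coins, 72 wide, 50 high, standing among the stock; origin: centre of its underside. Bystander.
- tape: roll of grey tape lying flat at the back, 80 diameter, 48 high. Bystander.
Things that resemble listed ones, but are neither listed nor needed, are in the scene too. Leave any red look-alike of the tub2 alone.

How it is judged (in metres and radians):
On the way, in this order (a step that is already met when the one before it is completed fails the run):
1. the drawer is pulled well open (over 130 mm) (value of joint drawer above 0.13 m), for 0.2 s.
2. the divider stands fully down in its two slots (z of divider in the frame of bay between -0.006 and 0.008 m and y of divider in the frame of bay between -0.006 and 0.006 m and x of divider in the frame of bay between -0.012 and 0.012 m and angle between divider's own z axis and vertical below 0.15 rad and angle between the x axis of divider and the x axis of bay, either way round below 0.08 rad), for 0.2 s.
3. divider, cartons (left) and tubs (right) are in the drawer and it is pushed fully shut, still unlocked (all of step 2 and y of carton1 in the frame of bay between 0.012 and 0.135 m and x of carton1 in the frame of bay between -0.086 and 0.086 m and z of carton1 in the frame of bay between 0 and 0.06 m and y of carton2 in the frame of bay between 0.012 and 0.135 m and x of carton2 in the frame of bay between -0.086 and 0.086 m and z of carton2 in the frame of bay between 0 and 0.06 m and y of tub1 in the frame of bay between -0.135 and -0.012 m and x of tub1 in the frame of bay between -0.086 and 0.086 m and z of tub1 in the frame of bay between 0 and 0.06 m and y of tub2 in the frame of bay between -0.135 and -0.012 m and x of tub2 in the frame of bay between -0.086 and 0.086 m and z of tub2 in the frame of bay between 0 and 0.06 m and y of tub3 in the frame of bay between -0.135 and -0.012 m and x of tub3 in the frame of bay between -0.086 and 0.086 m and z of tub3 in the frame of bay between 0 and 0.06 m and value of joint drawer below 0.01 m and value of joint lock below 0.6 rad), for 0.2 s.
4. the lock knob is turned clockwise to its stop (value of joint drawer below 0.01 m and value of joint lock above 1.2 rad), for 0.2 s.
At the end, for the whole second after the job is handed in: Drawer shut to within 10 mm, knob beyond 1.2 rad; divider upright in its slots, lower edge within 8 mm of the floor; the centre of each carton present in the left half of the bay and of each tub in the right half, 12 mm or more past the middle; all at rest (all of step 2 and all of step 4 and y of carton1 in the frame of bay between 0.012 and 0.135 m and x of carton1 in the frame of bay between -0.086 and 0.086 m and z of carton1 in the frame of bay between 0 and 0.06 m and y of carton2 in the frame of bay between 0.012 and 0.135 m and x of carton2 in the frame of bay between -0.086 and 0.086 m and z of carton2 in the frame of bay between 0 and 0.06 m and y of tub1 in the frame of bay between -0.135 and -0.012 m and x of tub1 in the frame of bay between -0.086 and 0.086 m and z of tub1 in the frame of bay between 0 and 0.06 m and y of tub2 in the frame of bay between -0.135 and -0.012 m and x of tub2 in the frame of bay between -0.086 and 0.086 m and z of tub2 in the frame of bay between 0 and 0.06 m and y of tub3 in the frame of bay between -0.135 and -0.012 m and x of tub3 in the frame of bay between -0.086 and 0.086 m and z of tub3 in the frame of bay between 0 and 0.06 m and linear speed of each of carton1, carton2, tub1, tub2, tub3, divider below 0.03 m/s); the robot touches nothing.
It fails at once if a bystander (cup, tape) is moved by more than 60 mm (distance of any of cup, tape from where it was at the start of the episode above 0.06 m).
Of carton1, carton2, tub1, tub2, tub3 only 3 to 5 are there at a start; the rules pass over those that are not, and their reading is None.
At some moment in a run one of carton1, carton2, tub1, tub2, tub3 may be knocked a few centimetres aside while the robot is not near it.
It also fails if it takes over 210 s, if anything falls off the work surface, if the arm or the gripper's body presses on something with over 40 N, if the wrist force passes 120 N, or if a joint passes its speed limit or range.

## Working session

There is one attempt and no reset: what is moved stays moved. The work goes in short steps, Python scripts to look and compute and a shell command to move; the robot and the scene stay as the last step left them, time stands still between calls to the robot, and variables do not carry over. Pictures are saved under pics/ and viewed, at most 15 in all, crops included, and the job is handed in when it is done.

```bash
mkdir -p pics; ls
cat > h.py <<'E'
import numpy as np, cv2, json
from plant import r, vision
from scipy.spatial.transform import Rotation as R
def cap(name,fn=None):
    s=r.get_state(); c=vision.capture(name); c['s']=s
    if fn: cv2.imwrite('pics/'+fn,c['frame'])
    if name=='wrist':
        T=np.eye(4);T[:3,:3]=R.from_euler('xyz',s['eef_rot'],degrees=True).as_matrix();T[:3,3]=s['tcp_pos']
        c['cw']=T@np.array(c['hand_eye'])
    else: c['cw']=np.linalg.inv(np.array(c['extrinsics']))
    return c
def ray(c,u,v):
    K=np.array(c['camera_matrix']);k=c['k1']
    p=np.array([(u-K[0,2])/K[0,0],(v-K[1,2])/K[1,1]]);q=p.copy()
    for _ in range(20): q=p/(1+k*(q@q))
    return np.array([q[0],-q[1],-1.])
def atz(c,u,v,z):
    d=c['cw'][:3,:3]@ray(c,u,v);o=c['cw'][:3,3]
    return o+d*(z-o[2])/d[2]
def dep(c,u,v,w=1):
    D=c['depth'][v-w:v+w+1,u-w:u+w+1];D=D[D>0]
    if not len(D): return None
    return c['cw'][:3,:3]@(ray(c,u,v)*np.median(D))+c['cw'][:3,3]
def cloud(c,step=1):
    H,W=c['depth'].shape;K=np.array(c['camera_matrix']);vv,uu=np.mgrid[0:H:step,0:W:step]
    p=np.stack([(uu-K[0,2])/K[0,0],(vv-K[1,2])/K[1,1]],-1);q=p.copy()
    for _ in range(20): q=p/(1+c['k1']*(q**2).sum(-1,keepdims=True))
    d=c['depth'][::step,::step]
    P=np.stack([q[...,0]*d,-q[...,1]*d,-d],-1)@c['cw'][:3,:3].T+c['cw'][:3,3]
    P[d==0]=np.nan
    return P
E
python3 - <<'E'
from h import *
import pickle
for n in('scene','top'):
    c=cap(n,n+'0.png'); pickle.dump(c,open(n+'0.pkl','wb'))
    print(c['cw'].round(3),c['camera_matrix'],c['k1'],c['depth'].max())
print(r.get_state())
a=cv2.imread('pics/scene0.png');b=cv2.imread('pics/top0.png')
E
```

```text
pics
[[ 0.56  -0.519  0.646  1.32 ]
 [ 0.828  0.341 -0.444 -0.587]
 [ 0.01   0.784  0.621  0.835]
 [ 0.     0.     0.     1.   ]] [[469.39073968   0.         274.08587883]
 [  0.         469.39073968 213.6329378 ]
 [  0.           0.           1.        ]] -0.12203066116948659 2.9506152
[[ 0.021  0.986 -0.167  0.379]
 [-1.     0.017 -0.023 -0.071]
 [-0.02   0.167  0.986  1.157]
 [ 0.     0.     0.     1.   ]] [[421.35599347   0.         275.56368567]
 [  0.         421.35599347 219.04455277]
 [  0.           0.           1.        ]] -0.07399088627955246 2.183429
{'time_s': 0.1, 'joints': array([ 9.16789744e+01,  2.05856677e+01,  6.39434575e-01, -1.62463968e-02,
       -7.01370347e+01, -1.65052605e+01]), 'qd': array([-0.02150495, -0.05063902,  0.12549119,  0.12162674, -0.00494901,
       -0.04335801]), 'joint_torque': array([-1.81586369e-03, -5.84164274e+01,  2.93750793e+01,  7.01568648e+00,
        1.01079335e-02, -6.30680302e-05]), 'tcp_pos': array([0.17267241, 0.65212036, 0.24774295]), 'eef_rot': array([ 1.79915824e+02, -9.01435228e-03, -1.48318107e+01]), 'contact_force': array([0.20591658, 0.03794724, 0.53421577]), 'moment': array([-0.0113651 ,  0.00409548, -0.03223688]), 'gripper_force': 0.0, 'gripper_width': 0.08743244784426857}
```

View pics/scene0.png

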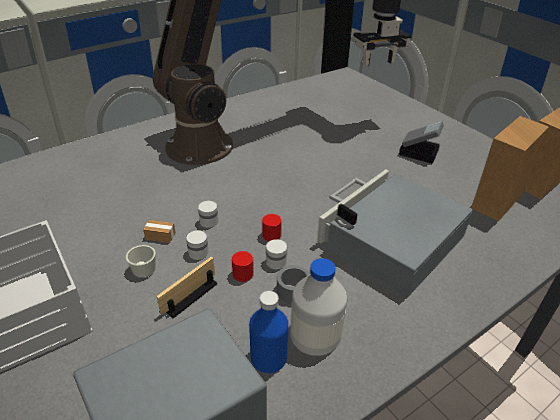

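View pics/top0.png

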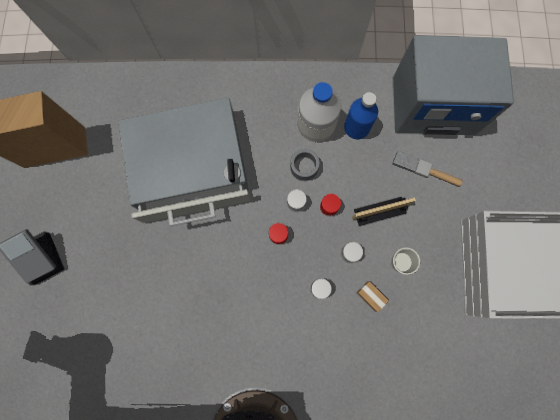

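Run:
```python
from h import *
import pickle
T=pickle.load(open('top0.pkl','rb'));S=pickle.load(open('scene0.pkl','rb'))
P=cloud(T);Q=cloud(S)
def reg(A,u0,u1,v0,v1,z0,z1,n):
    p=A[v0:v1,u0:u1].reshape(-1,3);p=p[(p[:,2]>z0)&(p[:,2]<z1)]
    if len(p)<8: print(n,len(p));return
    (c,s,a)=cv2.minAreaRect((p[:,:2]*1000).astype(np.float32))
    print(n,len(p),'mean',p.mean(0).round(4),'rect',np.round(c,1),np.round(s,1),round(a,1),'zq',np.percentile(p[:,2],[5,50,95]).round(4))
reg(P,115,250,95,205,.085,.105,'unit top')
reg(P,120,260,180,230,.06,.11,'front')
reg(P,155,225,208,226,.07,.1,'handle')
reg(P,222,248,155,185,.11,.145,'knob')
for n,u,v in(('t',297,200),('t',353,253),('t',321,289),('red',331,204),('red',278,233)):
    reg(P,u-14,u+15,v-14,v+15,.045,.07,n)
reg(P,355,393,278,316,.025,.05,'carton')
reg(P,385,425,240,280,.035,.06,'cup')
reg(P,345,420,190,225,.05,.08,'divider')
reg(P,345,420,190,225,.036,.048,'posts')
reg(P,285,325,145,185,.04,.06,'tape')
for n,u,v in(('t',208,208),('t',197,240),('t',276,248),('red',272,220),('red',242,260)):
    reg(Q,u-14,u+15,v-14,v+15,.045,.07,n+'S')
reg(Q,140,180,215,248,.025,.05,'cartonS')
reg(Q,150,220,250,320,.05,.08,'dividerS')
reg(Q,325,360,195,230,.115,.145,'knobS')
reg(Q,325,370,172,208,.07,.1,'handleS')
reg(Q,330,475,170,290,.085,.105,'unitS')
k=cv2.resize(T['frame'][130:230,115:265],(0,0),fx=5,fy=5,interpolation=2);cv2.imwrite('pics/c1.png',k)
k=cv2.resize(T['frame'][180:320,265:425],(0,0),fx=4.2,fy=4.2,interpolation=2);cv2.imwrite('pics/c2.png',k)
```

```text
unit top 10142 mean [0.7333 0.2093 0.0944] rect [722.  209.6] [284.9 311.3] 12.7 zq [0.0909 0.0943 0.0978]
front 2963 mean [0.6142 0.2093 0.0907] rect [598.8 188.3] [122.8 320.4] 1.3 zq [0.07   0.093  0.0969]
handle 394 mean [0.565  0.1981 0.0883] rect [563.4 192.4] [ 46.6 161. ] 3.4 zq [0.078  0.0891 0.0944]
knob 149 mean [0.6745 0.0696 0.1313] rect [676.7  70.6] [56.7 14.4] 7.1 zq [0.1148 0.1333 0.1374]
t 295 mean [ 0.6189 -0.0994  0.0553] rect [619.7 -99.3] [50.9 49.6] 48.5 zq [0.0511 0.0556 0.0591]
t 315 mean [ 0.4832 -0.2481  0.0557] rect [ 483.4 -248.3] [49.7 50.1] 45.1 zq [0.052  0.0558 0.0595]
t 320 mean [ 0.3861 -0.1663  0.0557] rect [ 386.2 -166.3] [50.  50.7] 18.2 zq [0.0522 0.0557 0.0594]
red 299 mean [ 0.6097 -0.1916  0.0551] rect [ 610.  -191.3] [50.2 50.2] 4.4 zq [0.0518 0.0552 0.0587]
red 297 mean [ 0.5275 -0.0522  0.0554] rect [527.5 -52.2] [48.6 47.8] 1.3 zq [0.0519 0.0553 0.059 ]
carton 452 mean [ 0.3663 -0.304   0.0356] rect [ 366.5 -304.1] [72.1 41.6] 43.4 zq [0.0311 0.0359 0.0391]
cup 208 mean [ 0.4625 -0.3952  0.0467] rect [ 461.2 -389.9] [69.8 71. ] 88.4 zq [0
[... 675 characters left out ...]
  0.057 ] rect [531.2 -51.9] [50.  52.4] 56.8 zq [0.0475 0.0584 0.0612]
redS 338 mean [ 0.6159 -0.192   0.0566] rect [ 612.4 -190.5] [50.4 51.6] 47.1 zq [0.0468 0.0578 0.0611]
cartonS 393 mean [ 0.3727 -0.3065  0.037 ] rect [ 392.9 -328.5] [ 74.4 120.5] 46.3 zq [0.0276 0.0381 0.0415]
dividerS 537 mean [ 0.5988 -0.337   0.0618] rect [ 569.9 -359.9] [159.5 152.9] 41.1 zq [0.0511 0.063  0.0696]
knobS 221 mean [0.6803 0.0675 0.1298] rect [677.   70.4] [56.9 18.2] 5.6 zq [0.1165 0.1314 0.1394]
handleS 668 mean [0.597  0.17   0.0922] rect [586.  165.9] [107.4 156.8] 45.1 zq [0.0763 0.0942 0.0991]
unitS 7942 mean [0.7422 0.1989 0.0972] rect [705.1 205. ] [319.2 314.9] 12.9 zq [0.0912 0.0976 0.1004]
```

View pics/c1.png

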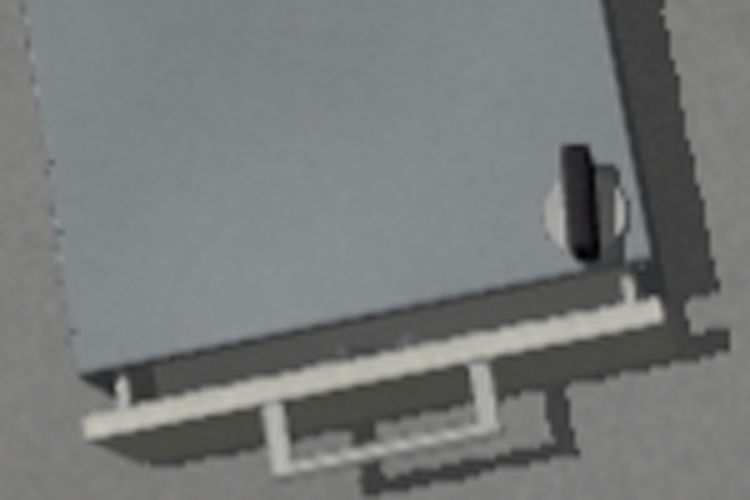

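View pics/c2.png

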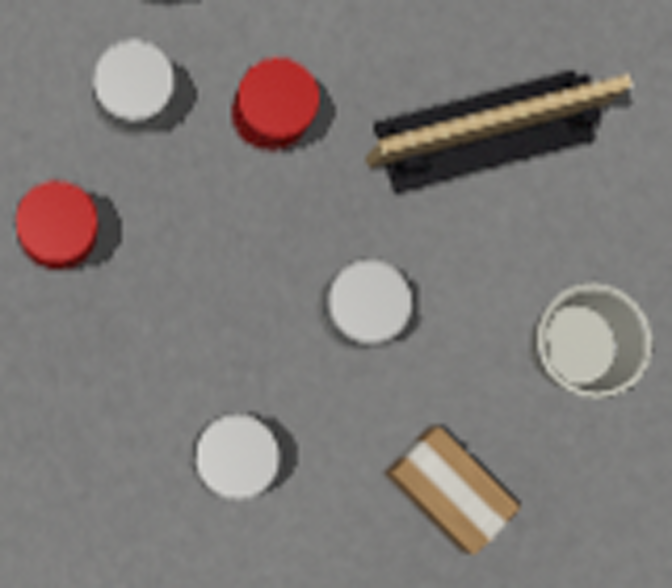

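Three white tubs with grey bands sit at top-view pixels (297,200), (353,253) and (321,289). The two red ones at (331,204) and (278,233) are look-alikes. There is one carton, at (374,297), and no second one is visible. The divider is at (384,208). The drawer starts a little open, with its handle near (192,220).

```bash
cat >> h.py <<'E'
def plan(x,y,z,yaw=None):
    s=r.get_state();p=np.array(s['tcp_pos']);e=s['eef_rot'];Y=e[2] if yaw is None else yaw
    dy=(Y-e[2]+180)%360-180
    M=R.from_euler('xyz',[180,0,Y],degrees=True).as_matrix()
    d=M.T@(np.array([x,y,z])-p)
    print('t',round(s['time_s'],1),'pos',p.round(4),'rpy',np.round(e,2),'w',round(s['gripper_width'],4),'| turn units',round(-dy/4,2),'shift units after turn',(d/.02).round(2))
E
python3 - <<'E'
from h import *
import pickle
T=pickle.load(open('top0.pkl','rb'))
a=atz(T,115+275/5,130+472/5,.085);b=atz(T,115+493/5,130+430/5,.085)
print('handle',a,b,(a+b)/2,np.degrees(np.arctan2(-(a-b)[0],(a-b)[1])))
# unit edge lines
P=cloud(T);p=P[95:215,115:250].reshape(-1,3);p=p[(p[:,2]>.087)&(p[:,2]<.102)]
th=np.radians(12.7)
for d in np.arange(11,15,.5):
    th=np.radians(d);u=p[:,0]*np.cos(th)+p[:,1]*np.sin(th);v=-p[:,0]*np.sin(th)+p[:,1]*np.cos(th)
    h=np.histogram(u,bins=np.arange(.5,.95,.002))[0];print(d,np.abs(np.diff(h)).max(),(h.astype(float)**2).sum(), np.percentile(u,[.3,99.7]).round(4),np.percentile(v,[.3,99.7]).round(4))
w=vision.capture('wrist');print(np.round(w['hand_eye'],3),w['camera_matrix'],w['k1'])
plan(.52,.165,.25,-77.3)
E
```

```text
handle [0.54073954 0.22835861 0.085     ] [0.5648169  0.11515582 0.085     ] [0.55277822 0.17175721 0.085     ] 12.00743841711676
11.0 32 816512.0 [0.6013 0.8897] [-0.0877  0.2215]
11.5 39 821432.0 [0.6023 0.8893] [-0.0938  0.2146]
12.0 50 826372.0 [0.6023 0.8889] [-0.0999  0.2076]
12.5 105 832086.0 [0.6027 0.8891] [-0.1064  0.2007]
13.0 95 829632.0 [0.6032 0.8895] [-0.1129  0.1941]
13.5 43 823182.0 [0.6038 0.89  ] [-0.1197  0.1873]
14.0 39 818084.0 [0.6038 0.8907] [-0.1267  0.181 ]
14.5 32 810710.0 [0.6036 0.8915] [-0.1338  0.1749]
[[-0.     0.959  0.283  0.075]
 [ 1.     0.     0.    -0.001]
 [ 0.     0.283 -0.959 -0.136]
 [ 0.     0.     0.     1.   ]] [[292.5729815    0.         281.19803436]
 [  0.         292.5729815  209.90310244]
 [  0.           0.           1.        ]] 0.006534645274686396
t 0.1 pos [0.1727 0.6522 0.2479] rpy [ 1.7993e+02 -1.0000e-02 -1.4840e+01] w 0.0874 | turn units 15.62 shift units after turn [ 27.58 -11.58  -0.11]
```

```bash
m="python3 -m pendant"
python3 -m pendant '[[[0,0,0,0,0,0.976,1],[0,0,0,0,0,0.976,1],[0,0,0,0,0,0.976,1],[0,0,0,0,0,0.976,1],[0,0,0,0,0,0.976,1],[0,0,0,0,0,0.976,1],[0,0,0,0,0,0.976,1],[0,0,0,0,0,0.976,1]]]'
python3 -m pendant '[[[0,0,0,0,0,0.976,1],[0,0,0,0,0,0.976,1],[0,0,0,0,0,0.976,1],[0,0,0,0,0,0.976,1],[0,0,0,0,0,0.976,1],[0,0,0,0,0,0.976,1],[0,0,0,0,0,0.976,1],[0,0,0,0,0,0.976,1]]]'
python3 -m pendant '[[[0.862,-0.362,0,0,0,0,0],[0.862,-0.362,0,0,0,0,0],[0.862,-0.362,0,0,0,0,0],[0.862,-0.362,0,0,0,0,0],[0.862,-0.362,0,0,0,0,0],[0.862,-0.362,0,0,0,0,0],[0.862,-0.362,0,0,0,0,0],[0.862,-0.362,0,0,0,0,0]]]'
python3 -m pendant '[[[0.862,-0.362,0,0,0,0,0],[0.862,-0.362,0,0,0,0,0],[0.862,-0.362,0,0,0,0,0],[0.862,-0.362,0,0,0,0,0],[0.862,-0.362,0,0,0,0,0],[0.862,-0.362,0,0,0,0,0],[0.862,-0.362,0,0,0,0,0],[0.862,-0.362,0,0,0,0,0]]]'
python3 -m pendant '[[[0.862,-0.362,0,0,0,0,-0.5],[0.862,-0.362,0,0,0,0,-0.5],[0.862,-0.362,0,0,0,0,-0.5],[0.862,-0.362,0,0,0,0,-0.5],[0.862,-0.362,0,0,0,0,-0.5],[0.862,-0.362,0,0,0,0,-0.5],[0.862,-0.362,0,0,0,0,-0.5],[0.862,-0.362,0,0,0,0,-0.5]]]'
python3 -m pendant '[[[0.862,-0.362,0,0,0,0,-0.5],[0.862,-0.362,0,0,0,0,-0.5],[0.862,-0.362,0,0,0,0,-0.5],[0.862,-0.362,0,0,0,0,-0.5],[0.862,-0.362,0,0,0,0,-0.5],[0.862,-0.362,0,0,0,0,-0.5],[0.862,-0.362,0,0,0,0,-0.5],[0.862,-0.362,0,0,0,0,-0.5]]]'
python3 - <<'E'
from h import *
import pickle
plan(.5528,.1718,.25,-77.3)
c=cap('wrist','w1.png');pickle.dump(c,open('w1.pkl','wb'))
P=cloud(c).reshape(-1,3)
th=np.radians(12.7);u=P[:,0]*np.cos(th)+P[:,1]*np.sin(th);v=-P[:,0]*np.sin(th)+P[:,1]*np.cos(th);z=P[:,2]
m=(z>.078)&(z<.1)&(u<.605)
h,e=np.histogram(u[m],bins=np.arange(.54,.64,.003));print(list(zip(e.round(3),h)))
E
```

```text
time_s: 0.95
tcp_pos: [0.1727, 0.6523, 0.2481]
eef_rot: [180.0, -0.0, -46.2]
contact_force: [-0.5, 0.4, 0.2]
gripper_width: 0.0877
gripper_force: 0.0
time_s: 1.75
tcp_pos: [0.1727, 0.6523, 0.2482]
eef_rot: [180.0, -0.0, -77.5]
contact_force: [-0.4, 0.6, -0.8]
gripper_width: 0.0873
gripper_force: 0.0
time_s: 2.55
tcp_pos: [0.2605, 0.5293, 0.2487]
eef_rot: [-180.0, 0.0, -77.3]
contact_force: [-0.4, 0.4, 0.4]
gripper_width: 0.0439
gripper_force: 0.0
time_s: 3.35
tcp_pos: [0.3473, 0.4076, 0.2486]
eef_rot: [-180.0, 0.0, -77.3]
contact_force: [-0.1, 0.0, 0.3]
gripper_width: 0.0438
gripper_force: 0.0
time_s: 4.15
tcp_pos: [0.4339, 0.2857, 0.2486]
eef_rot: [-180.0, 0.0, -77.3]
contact_force: [0.1, 0.3, 0.6]
gripper_width: 0.0218
gripper_force: 0.0
time_s: 4.95
tcp_pos: [0.5206, 0.1638, 0.2486]
eef_rot: [-180.0, -0.0, -77.3]
contact_force: [-0.5, 0.9, 0.0]
gripper_width: 0.0217
gripper_force: 0.0
t 5.0 pos [0.5206 0.1638 0.2486] rpy [-180.    -0.   -77.3] w 0.0217 | turn units 0.0 shift units after turn [-0.04 -1.66 -0.07]
[(np.float64(0.54), np.int64(0)), (np.float64(0.543), np.int64(0)), (n
[... 362 characters left out ...]
int64(303)), (np.float64(0.579), np.int64(274)), (np.float64(0.582), np.int64(115)), (np.float64(0.585), np.int64(39)), (np.float64(0.588), np.int64(38)), (np.float64(0.591), np.int64(40)), (np.float64(0.594), np.int64(42)), (np.float64(0.597), np.int64(43)), (np.float64(0.6), np.int64(44)), (np.float64(0.603), np.int64(30)), (np.float64(0.606), np.int64(0)), (np.float64(0.609), np.int64(0)), (np.float64(0.612), np.int64(0)), (np.float64(0.615), np.int64(0)), (np.float64(0.618), np.int64(0)), (np.float64(0.621), np.int64(0)), (np.float64(0.624), np.int64(0)), (np.float64(0.627), np.int64(0)), (np.float64(0.63), np.int64(0)), (np.float64(0.633), np.int64(0)), (np.float64(0.636), np.int64(0))]
```

View pics/w1.png

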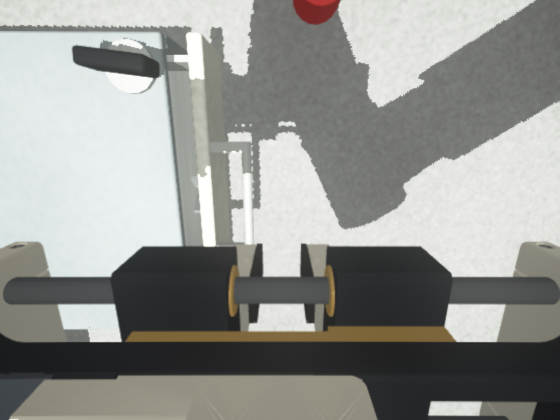

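```bash
python3 -m pendant '[[[0,-0.8,0,0,0,0,-0.545],[-0.04,-0.82,0,0,0,0,-0.545],[0,0,0.9,0,0,0,-0.545],[0,0,0.9,0,0,0,-0.545],[0,0,0.9,0,0,0,-0.545],[0,0,0.9,0,0,0,-0.545],[0,0,0.9,0,0,0,-0.545],[0,0,0.9,0,0,0,-0.545]]]' 20
python3 -m pendant '[[[0,0,0.5,0,0,0,-0.545],[0,0,0.5,0,0,0,-0.545],[0,0,0.4,0,0,0,-0.545],[0,0,0.4,0,0,0,-0.545],[0,0,0.4,0,0,0,-0.545],[0,0,0.4,0,0,0,-0.545],[0,0,0.2,0,0,0,-0.545],[0,0,0,0,0,0,-0.545]]]'
python3 -m pendant '[[[0,0,0,0,0,0,-1],[0,0,0,0,0,0,-1],[0,0,0,0,0,0,-1],[0,0,0,0,0,0,-1],[0,0,0,0,0,0,-1],[0,0,0,0,0,0,-1],[0,0,0,0,0,0,-1],[0,0,0,0,0,0,-1]]]'
```

```text
time_s: 5.8
tcp_pos: [0.5516, 0.1725, 0.1399]
eef_rot: [-180.0, -0.0, -77.3]
contact_force: [-0.1, 0.1, -0.1]
gripper_width: 0.0199
gripper_force: 0.0
time_s: 6.6
tcp_pos: [0.5512, 0.173, 0.0839]
eef_rot: [179.9, -0.0, -77.3]
contact_force: [0.1, -0.9, 0.2]
gripper_width: 0.0197
gripper_force: 0.0
time_s: 7.4
tcp_pos: [0.5519, 0.1735, 0.085]
eef_rot: [-179.9, 0.0, -77.3]
contact_force: [2.1, 1.3, 3.7]
gripper_width: 0.0092
gripper_force: 20.0
```

```bash
python3 -m pendant '[[[0,0.3,0,0,0,0,-1],[0,0.5,0,0,0,0,-1],[0,0.5,0,0,0,0,-1],[0,0.5,0,0,0,0,-1],[0,0.5,0,0,0,0,-1],[0,0.5,0,0,0,0,-1],[0,0.5,0,0,0,0,-1],[0,0.5,0,0,0,0,-1]]]'
python3 -m pendant '[[[0,0.5,0,0,0,0,-1],[0,0.5,0,0,0,0,-1],[0,0.5,0,0,0,0,-1],[0,0.5,0,0,0,0,-1],[0,0.5,0,0,0,0,-1],[0,0.5,0,0,0,0,-1],[0,0.5,0,0,0,0,-1],[0,0.3,0,0,0,0,-1]]]'
python3 -m pendant '[[[0,0.15,0,0,0,0,-1],[0,0.1,0,0,0,0,-1],[0,0,0,0,0,0,-1],[0,0,0,0,0,0,-1],[0,0,0,0,0,0,-0.545],[0,0,0,0,0,0,-0.545],[0,0,0,0,0,0,-0.545],[0,0,0,0,0,0,-0.545]]]'
python3 - <<'E'
from h import *
s=r.get_state();p=s['tcp_pos'];th=np.radians(12.7)
print('u',p[0]*np.cos(th)+p[1]*np.sin(th),'v',-p[0]*np.sin(th)+p[1]*np.cos(th),s['joints'].round(1))
E
```

```text
time_s: 8.2
tcp_pos: [0.4767, 0.1566, 0.0849]
eef_rot: [-180.0, 0.0, -77.3]
contact_force: [2.2, 3.6, 6.3]
gripper_width: 0.0092
gripper_force: 20.0
time_s: 9.0
tcp_pos: [0.4036, 0.1405, 0.0851]
eef_rot: [-179.8, 0.1, -77.2]
contact_force: [34.4, -5.6, -22.2]
gripper_width: 0.0095
gripper_force: 20.0
time_s: 9.8
tcp_pos: [0.399, 0.1391, 0.0849]
eef_rot: [-179.9, 0.0, -77.3]
contact_force: [6.4, 1.4, 0.6]
gripper_width: 0.0198
gripper_force: 3.2
u 0.41979070462861034 v 0.04798642117808524 [ 46.2   7.3 -42.6   0.  -40.  -33.5]
```

```bash
python3 -m pendant '[[[0,-0.15,0,0,0,0,-0.545],[0,0,0,0,0,0,-0.545],[0,0,-1,0,0,0,-0.5],[0,0,-1,0,0,0,-0.5],[0,0,-1,0,0,0,-0.5],[0,0,-1,0,0,0,0],[0,0,-1,0,0,0,0],[0,0,-1,0,0,0,0]]]'
python3 -m pendant '[[[-0.6,-0.8,-0.8,0,0,0,0],[-0.6,-0.8,-0.8,0,0,0,0],[-0.6,-0.8,-0.8,0,0,0,0],[-0.6,-0.8,-0.8,0,0,0,0],[-0.6,-0.8,-0.8,0,0,0,0],[-0.6,-0.8,-0.8,0,0,0,0],[0,0,0,0,0,0,0],[0,0,0,0,0,0,0]]]'
python3 - <<'E'
from h import *
import pickle
plan(.6,-.3335,.25,-73.7)
c=cap('wrist','w2.png');pickle.dump(c,open('w2.pkl','wb'))
t=cap('top','t2.png');pickle.dump(t,open('t2.pkl','wb'))
E
```

```text
time_s: 10.6
tcp_pos: [0.4, 0.1383, 0.2045]
eef_rot: [179.8, -0.1, -77.3]
contact_force: [-0.2, 0.2, -0.5]
gripper_width: 0.0405
gripper_force: 0.0
time_s: 11.4
tcp_pos: [0.4782, 0.2302, 0.2993]
eef_rot: [179.8, -0.0, -77.3]
contact_force: [-0.2, -1.1, -1.0]
gripper_width: 0.044
gripper_force: 0.0
t 11.4 pos [0.4782 0.2302 0.2993] rpy [ 1.7985e+02 -4.0000e-02 -7.7300e+01] w 0.044 | turn units -0.9 shift units after turn [28.76  2.07  2.46]
```

View pics/w2.png

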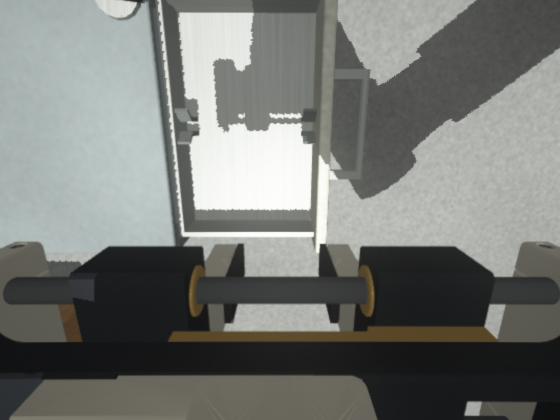

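The wrist view shows the open bay, with the rear slot ribs near (187,126), the front slot ribs near (310,125) and the handle at (362,125). I'll measure the walls and ribs from the cloud.

Run:
```python
from h import *
import pickle
th=np.radians(12.7)
c=pickle.load(open('w2.pkl','rb'))
P=cloud(c)
# slot gap midlines by pixels; enlarged crop
k=np.hstack([cv2.resize(c['frame'][85:165,160:215],(385,560),interpolation=2),cv2.resize(c['frame'][85:165,290:345],(385,560),interpolation=2)])
cv2.imwrite('pics/c3.png',k)
for n,f in(('w2','w2.pkl'),('t2','t2.pkl')):
    P=cloud(pickle.load(open(f,'rb'))).reshape(-1,3)
    u=P[:,0]*np.cos(th)+P[:,1]*np.sin(th);v=-P[:,0]*np.sin(th)+P[:,1]*np.cos(th);z=P[:,2]
    for yw in (0,):
        b=(np.abs(v-.046)<.16)&(u>.38)&(u<.68)
        m=b&(z>.082)&(z<.1)&(u<.55)&(np.abs(v-.046)<.14)&(np.abs(v-.046)>.07);print(n,'front top u',np.percentile(u[m],[5,50,95]).round(4),np.median(z[m]).round(4),
           'slope',np.degrees(np.polyfit(v[m],u[m],1)[0]).round(2))
        m=b&(z>.062)&(z<.078)&(u>.60)&(u<.66)&(np.abs(v-.046)<.12)&(np.abs(v-.046)>.04);print('rear wall u',np.percentile(u[m],[5,50,95]).round(4),m.sum())
        m=b&(z>.062)&(z<.078)&(u>.50)&(u<.6);
        for s in(1,-1):
            q=m&(s*(v-.046)>.1);print('side v',np.percentile(v[q],[5,50,95]).round(4) if q.sum() else None,q.sum())
        for lo,hi in((.46,.505),(.61,.641)):
            q=b&(z>.052)&(z<.07)&(u>lo)&(u<hi)&(np.abs(v-.046)<.05)
            print('ribs',q.sum(),[ (a.round(4),k) for a,k in zip(np.arange(.006,.086,.004),np.histogram(v[q],np.arange(.006,.09,.004))[0]) if k], u[q].min() if q.sum() else 0,u[q].max() if q.sum() else 0)
        q=b&(z>.01)&(z<.025)&(u>.5)&(u<.6);print('floor z',np.median(z[q]))
```

```text
w2 front top u [0.4596 0.4666 0.4725] 0.0938 slope 0.01
rear wall u [0.6443 0.6464 0.6504] 1046
side v [0.182  0.1837 0.1874] 448
side v None 0
ribs 402 [(np.float64(0.006), np.int64(7)), (np.float64(0.01), np.int64(5)), (np.float64(0.014), np.int64(6)), (np.float64(0.018), np.int64(4)), (np.float64(0.022), np.int64(7)), (np.float64(0.026), np.int64(44)), (np.float64(0.03), np.int64(56)), (np.float64(0.034), np.int64(58)), (np.float64(0.038), np.int64(8)), (np.float64(0.042), np.int64(5)), (np.float64(0.046), np.int64(4)), (np.float64(0.05), np.int64(4)), (np.float64(0.054), np.int64(16)), (np.float64(0.058), np.int64(56)), (np.float64(0.062), np.int64(42)), (np.float64(0.066), np.int64(31)), (np.float64(0.07), np.int64(6)), (np.float64(0.074), np.int64(7)), (np.float64(0.078), np.int64(6)), (np.float64(0.082), np.int64(4))] 0.4722074192301287 0.48848572149398245
ribs 239 [(np.float64(0.026), np.int64(36)), (np.float64(0.03), np.int64(47)), (np.float64(0.034), np.int64(41)), (np.float64(0.038), np.int64(2)), (np.float64(0.054), np.int64(11)), (np.float64(0.058), np.int64(45)), (np.fl
[... 595 characters left out ...]
.int64(2)), (np.float64(0.05), np.int64(1)), (np.float64(0.054), np.int64(7)), (np.float64(0.058), np.int64(13)), (np.float64(0.062), np.int64(5)), (np.float64(0.066), np.int64(2)), (np.float64(0.07), np.int64(1)), (np.float64(0.074), np.int64(1)), (np.float64(0.082), np.int64(1))] 0.46013588077292117 0.4908129755435134
ribs 42 [(np.float64(0.022), np.int64(2)), (np.float64(0.026), np.int64(6)), (np.float64(0.03), np.int64(6)), (np.float64(0.034), np.int64(3)), (np.float64(0.05), np.int64(1)), (np.float64(0.054), np.int64(6)), (np.float64(0.058), np.int64(9)), (np.float64(0.062), np.int64(8)), (np.float64(0.066), np.int64(1))] 0.6282975687199549 0.6408275328087203
floor z 0.01745990106477069
```

View pics/c3.png

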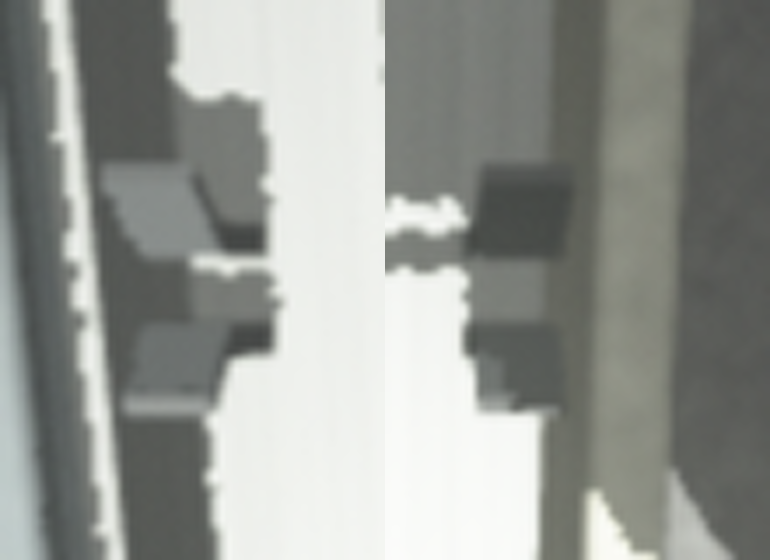

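```bash
python3 -m pendant '[[[0,0,0,0,0,-0.9,0],[0.8,0.06,0.077,0,0,0,0],[0.8,0.06,0.077,0,0,0,0],[0.8,0.06,0.077,0,0,0,0],[0.8,0.06,0.077,0,0,0,0],[0.8,0.06,0.077,0,0,0,0],[0.8,0.06,0.077,0,0,0,0],[0.8,0.06,0.077,0,0,0,0]]]'
python3 -m pendant '[[[0.8,0.06,0.077,0,0,0,0],[0.8,0.06,0.077,0,0,0,0],[0.8,0.06,0.077,0,0,0,0],[0.8,0.06,0.077,0,0,0,0],[0.8,0.06,0.077,0,0,0,0],[0.8,0.06,0.077,0,0,0,0],[0.8,0.06,0.077,0,0,0,0],[0.8,0.06,0.077,0,0,0,0]]]'
python3 -m pendant '[[[0.8,0.06,0.077,0,0,0,0],[0.8,0.06,0.077,0,0,0,0],[0.8,0.06,0.077,0,0,0,0],[0.8,0.06,0.077,0,0,0,0],[0.8,0.06,0.077,0,0,0,0],[0.8,0.06,0.077,0,0,0,0],[0.8,0.06,0.077,0,0,0,0],[0.8,0.06,0.077,0,0,0,0]]]'
python3 -m pendant '[[[0.8,0.06,0.077,0,0,0,0],[0.8,0.06,0.077,0,0,0,0],[0.8,0.06,0.077,0,0,0,0],[0.8,0.06,0.077,0,0,0,0],[0.8,0.06,0.077,0,0,0,0],[0.8,0.06,0.077,0,0,0,0],[0.8,0.06,0.077,0,0,0,0],[0,0,0,0,0,0,0]]]'
python3 - <<'E'
from h import *
import pickle
plan(.6,-.3335,.25,-73.7)
c=cap('wrist','w3.png');pickle.dump(c,open('w3.pkl','wb'))
P=cloud(c)
m=(np.linalg.norm(P[...,:2]-[.6,-.3335],axis=-1)<.1)
for lo,hi in((.058,.072),(.054,.075)):
    q=m&(P[...,2]>lo)&(P[...,2]<hi);p=P[q]
    print(len(p),np.median(p[:,2]),cv2.minAreaRect((p[:,:2]*1000).astype(np.float32)),p.mean(0))
print([x for x in zip(*np.where(q))][:1],np.argwhere(q).min(0),np.argwhere(q).max(0))
E
```

```text
time_s: 12.3
tcp_pos: [0.5028, 0.1192, 0.2896]
eef_rot: [180.0, -0.0, -73.7]
contact_force: [-0.3, 0.4, -0.8]
gripper_width: 0.0437
gripper_force: 0.0
time_s: 13.1
tcp_pos: [0.5293, -0.0063, 0.2773]
eef_rot: [180.0, -0.0, -73.7]
contact_force: [0.3, -0.9, 0.7]
gripper_width: 0.0435
gripper_force: 0.0
time_s: 13.9
tcp_pos: [0.5559, -0.1318, 0.2649]
eef_rot: [180.0, -0.0, -73.7]
contact_force: [0.3, 0.4, -0.1]
gripper_width: 0.044
gripper_force: 0.0
time_s: 14.7
tcp_pos: [0.5795, -0.2421, 0.2536]
eef_rot: [179.9, 0.0, -73.8]
contact_force: [0.4, 0.4, -0.7]
gripper_width: 0.0435
gripper_force: 0.0
t 14.7 pos [ 0.5795 -0.2421  0.2536] rpy [ 1.7995e+02  1.0000e-02 -7.3790e+01] w 0.0435 | turn units -0.02 shift units after turn [4.67 0.3  0.18]
1283 0.06611189623374247 ((599.4739990234375, -331.3968505859375), (7.9601030349731445, 163.96910095214844), 15.913436889648438) [ 0.6011315  -0.33711315  0.06609512]
1284 0.06611158423996646 ((599.4739990234375, -331.3968505859375), (7.9601030349731445, 163.96910095214844), 15.913436889648438) [ 0.60114101 -0.33713533  0.06608767]
[(np.int64(17), np.int64(283))] [ 17 282] [184 290]
```

View pics/w3.png

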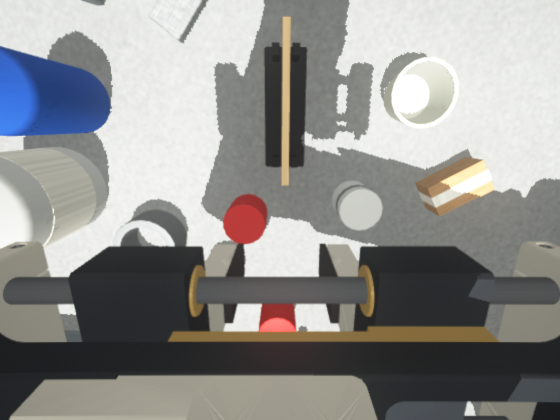

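```bash
python3 -m pendant '[[[0.92,0.06,0,0,0,0.05,0],[0.92,0.06,0,0,0,0,0],[0.92,0.06,0.3,0,0,0,0],[0.92,0.06,0.6,0,0,0,0],[0.93,0.06,0.9,0,0,0,0],[0,0,0.9,0,0,0,0],[0,0,0.9,0,0,0,0],[0,0,0.9,0,0,0,0]]]'
python3 -m pendant '[[[0,0,0.9,0,0,0,0],[0,0,0.9,0,0,0,0],[0,0,0.9,0,0,0,0],[0,0,0.9,0,0,0,0],[0,0,0.9,0,0,0,0],[0,0,0.6,0,0,0,0],[0,0,0.15,0,0,0,0],[0,0,0,0,0,0,0]]]'
python3 - <<'E'
from h import *
plan(.5997,-.3325,.057,-74)
E
```

```text
time_s: 15.55
tcp_pos: [0.5987, -0.3316, 0.162]
eef_rot: [179.9, 0.1, -74.0]
contact_force: [-0.3, 0.0, -0.4]
gripper_width: 0.0441
gripper_force: 0.0
time_s: 16.35
tcp_pos: [0.5989, -0.3308, 0.0586]
eef_rot: [179.9, 0.0, -73.9]
contact_force: [0.8, -0.7, -0.3]
gripper_width: 0.0435
gripper_force: 0.0
t 16.4 pos [ 0.5989 -0.3308  0.0586] rpy [ 1.7994e+02  3.0000e-02 -7.3910e+01] w 0.0435 | turn units 0.02 shift units after turn [ 0.09 -0.01  0.08]
```

```bash
python3 -m pendant '[[[0.09,0,0.06,0,0,0,0],[0,0,0,0,0,0,-1],[0,0,0,0,0,0,-1],[0,0,0,0,0,0,-1],[0,0,0,0,0,0,-1],[0,0,0,0,0,0,-1],[0,0,0,0,0,0,-1],[0,0,0,0,0,0,-1]]]' 30
python3 - <<'E'
from h import *
plan(.5997,-.3325,.057,-74)
E
python3 -m pendant '[[[0,0,-0.4,0,0,0,-1],[0,0,-0.6,0,0,0,-1],[0,0,-1,0,0,0,-1],[0,0,-1,0,0,0,-1],[0,0,-1,0,0,0,-1],[0,0,-1,0,0,0,-1],[0,0,-1,0,0,0,-1],[0,0,-1,0,0,0,-1]]]'
python3 -m pendant '[[[0,0,-1,0,0,-1,-1],[0,0,-0.6,0,0,-1,-1],[0,0,0,0,0,-1,-1],[0,0,0,0,0,-1,-1],[0,0,0,0,0,-1,-1],[0,0,0,0,0,-1,-1],[0,0,0,0,0,-1,-1],[0,0,0,0,0,-1,-1]]]'
python3 - <<'E'
from h import *
plan(.5341,.168,.2,12.7)
c=cap('wrist','w4.png')
E
```

```text
time_s: 17.15
tcp_pos: [0.5998, -0.332, 0.0583]
eef_rot: [-180.0, -0.0, -73.9]
contact_force: [-0.5, 0.6, 0.9]
gripper_width: 0.0077
gripper_force: 30.0
t 17.1 pos [ 0.5998 -0.332   0.0583] rpy [-179.99   -0.    -73.89] w 0.0077 | turn units 0.03 shift units after turn [0.02 0.01 0.07]
time_s: 17.95
tcp_pos: [0.5997, -0.3321, 0.2002]
eef_rot: [-180.0, -0.0, -73.9]
contact_force: [0.3, -0.3, -0.3]
gripper_width: 0.0077
gripper_force: 30.0
time_s: 18.75
tcp_pos: [0.5996, -0.3321, 0.2313]
eef_rot: [-180.0, -0.0, -41.7]
contact_force: [-0.5, -0.2, -0.8]
gripper_width: 0.0082
gripper_force: 30.0
t 18.8 pos [ 0.5996 -0.3321  0.2313] rpy [-1.7998e+02 -4.0000e-02 -4.1730e+01] w 0.0082 | turn units -13.61 shift units after turn [  2.3  -25.11   1.57]
```

```bash
python3 -m pendant '[[[0,0,0,0,0,-0.97,-1],[0,0,0,0,0,-0.97,-1],[0,0,0,0,0,-0.97,-1],[0,0,0,0,0,-0.97,-1],[0,0,0,0,0,-0.97,-1],[0,0,0,0,0,-0.97,-1],[0,0,0,0,0,-0.97,-1],[0,0,0,0,0,-0.97,-1]]]'
python3 -m pendant '[[[0,0,0,0,0,-0.97,-1],[0,0,0,0,0,-0.97,-1],[0,0,0,0,0,-0.97,-1],[0,0,0,0,0,-0.97,-1],[0,0,0,0,0,-0.97,-1],[0,0,0,0,0,-0.97,-1],[0.09,-0.97,0,0,0,0,-1],[0.09,-0.97,0,0,0,0,-1]]]'
python3 -m pendant '[[[0.09,-0.97,0,0,0,0,-1],[0.09,-0.97,0,0,0,0,-1],[0.09,-0.97,0,0,0,0,-1],[0.09,-0.97,0,0,0,0,-1],[0.09,-0.97,0,0,0,0,-1],[0.09,-0.97,0,0,0,0,-1],[0.09,-0.97,0,0,0,0,-1],[0.09,-0.97,0,0,0,0,-1]]]'
python3 -m pendant '[[[0.09,-0.97,0,0,0,0,-1],[0.09,-0.97,0,0,0,0,-1],[0.09,-0.97,0,0,0,0,-1],[0.09,-0.97,0,0,0,0,-1],[0.09,-0.97,0,0,0,0,-1],[0.09,-0.97,0,0,0,0,-1],[0.09,-0.97,0,0,0,0,-1],[0.09,-0.97,0,0,0,0,-1]]]'
python3 -m pendant '[[[0.09,-0.97,0,0,0,0,-1],[0.09,-0.97,0,0,0,0,-1],[0.09,-0.97,0,0,0,0,-1],[0.09,-0.97,0,0,0,0,-1],[0.09,-0.97,0,0,0,0,-1],[0.09,-0.97,0,0,0,0,-1],[0.09,-0.97,0,0,0,0,-1],[0.09,-0.9,0,0,0,0,-1]]]'
python3 - <<'E'
from h import *
import pickle
plan(.5341,.168,.13,12.7)
c=cap('wrist','w5.png');pickle.dump(c,open('w5.pkl','wb'))
t=cap('top');P=cloud(t)
m=(np.linalg.norm(P[...,:2]-[.5341,.168],axis=-1)<.13)&(P[...,2]>.22)&(P[...,2]<.245)
print(m.sum())
s=cap('scene','s5.png')
E
```

```text
time_s: 19.6
tcp_pos: [0.5997, -0.3321, 0.2311]
eef_rot: [180.0, -0.0, -10.8]
contact_force: [0.5, 0.1, -1.2]
gripper_width: 0.0079
gripper_force: 30.0
time_s: 20.4
tcp_pos: [0.5945, -0.2927, 0.2305]
eef_rot: [-180.0, -0.0, 12.3]
contact_force: [0.4, 0.3, -1.1]
gripper_width: 0.0083
gripper_force: 30.0
time_s: 21.2
tcp_pos: [0.575, -0.1366, 0.2307]
eef_rot: [180.0, -0.0, 12.4]
contact_force: [1.0, 0.3, -0.6]
gripper_width: 0.0077
gripper_force: 30.0
time_s: 22.0
tcp_pos: [0.5553, 0.0178, 0.2307]
eef_rot: [-180.0, -0.0, 12.4]
contact_force: [-0.1, 0.1, -1.4]
gripper_width: 0.0079
gripper_force: 30.0
time_s: 22.8
tcp_pos: [0.5362, 0.1709, 0.2307]
eef_rot: [-180.0, -0.0, 12.4]
contact_force: [-0.2, -0.5, -1.4]
gripper_width: 0.0076
gripper_force: 30.0
t 22.8 pos [0.5362 0.1709 0.2307] rpy [-1.7998e+02 -4.0000e-02  1.2450e+01] w 0.0076 | turn units -0.06 shift units after turn [-0.13  0.12  5.03]
143
```

View pics/w5.png

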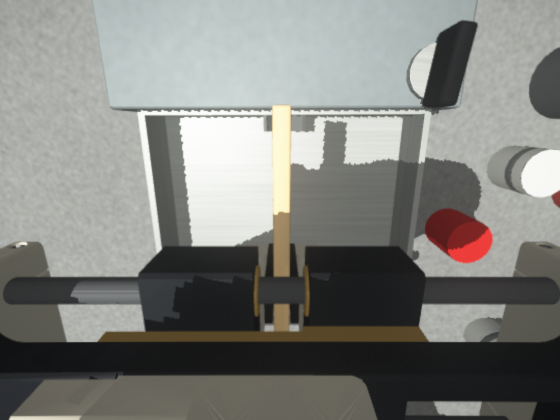

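Run:
```python
from h import *
import pickle
c=pickle.load(open('w5.pkl','rb'));P=cloud(c);p0=np.array(c['s']['tcp_pos'])
q=P[100:235,255:300].reshape(-1,3);q=q[(q[:,2]>.225)&(q[:,2]<.25)]
th=np.radians(c['s']['eef_rot'][2]);d=q-p0
a=d[:,0]*np.cos(th)+d[:,1]*np.sin(th);b=-d[:,0]*np.sin(th)+d[:,1]*np.cos(th)
print(len(q),'z',np.median(q[:,2]),'a',a.min(),a.max(),'b',np.median(b),'slope deg',np.degrees(np.polyfit(a,b,1)[0]))
t=cap('top','t5.png');P=cloud(t)
m=(np.linalg.norm(P[...,:2]-p0[:2],axis=-1)<.13)&(P[...,2]>.225)&(P[...,2]<.25)
d=P[m]-p0;a=d[:,0]*np.cos(th)+d[:,1]*np.sin(th);b=-d[:,0]*np.sin(th)+d[:,1]*np.cos(th);k=abs(b)<.012
print('top a',np.sort(a[k])[[0,1,2,-3,-2,-1]],np.median(b[k]),k.sum())
```

```text
2331 z 0.23848305707782852 a 0.025411099950731958 0.08292914429571777 b 0.0017544346886221723 slope deg -0.028320529307421655
top a [-0.08137504 -0.08118012 -0.08102218  0.08018028  0.08229913  0.08245097] -0.0024991953256681713 120
```

```bash
python3 -m pendant '[[[-0.13,0.12,0,0,0,-0.06,-1],[0,0,0.8,0,0,0,-1],[0,0,0.8,0,0,0,-1],[0,0,0.8,0,0,0,-1],[0,0,0.8,0,0,0,-1],[0,0,0.8,0,0,0,-1],[0,0,0.8,0,0,0,-1],[0,0,0.6,0,0,0,-1]]]'
python3 -m pendant '[[[0,0,0.3,0,0,0,-1],[0,0,0.3,0,0,0,-1],[0,0,0.3,0,0,0,-1],[0,0,0.3,0,0,0,-1],[0,0,0.3,0,0,0,-1],[0,0,0,0,0,0,-1],[0,0,0,0,0,0,-1],[0,0,0,0,0,0,-1]]]'
python3 - <<'E'
from h import *
plan(.5341,.168,.0685,12.7);s=r.get_state();print(s['contact_force'],s['moment'])
E
```

```text
time_s: 23.8
tcp_pos: [0.5348, 0.1653, 0.1212]
eef_rot: [180.0, 0.1, 12.6]
contact_force: [0.0, -0.2, -1.1]
gripper_width: 0.0077
gripper_force: 30.0
time_s: 24.6
tcp_pos: [0.5354, 0.1665, 0.0925]
eef_rot: [-180.0, -0.0, 12.7]
contact_force: [1.2, 0.2, -0.6]
gripper_width: 0.008
gripper_force: 30.0
t 24.6 pos [0.5354 0.1665 0.0925] rpy [-1.7999e+02 -3.0000e-02  1.2680e+01] w 0.008 | turn units -0.01 shift units after turn [-0.04 -0.09  1.2 ]
[ 1.17473726  0.17915669 -0.55558449] [-0.07416202 -0.04403241  0.00577954]
```

```bash
python3 -m pendant '[[[-0.03,-0.05,0.2,0,0,0,-1],[0,0,0.2,0,0,0,-1],[0,0,0.2,0,0,0,-1],[0,0,0.2,0,0,0,-1],[0,0,0.2,0,0,0,-1],[0,0,0.15,0,0,0,-1],[0,0,0,0,0,0,-1],[0,0,0,0,0,0,-1]]]'
python3 - <<'E'
from h import *
plan(.5341,.168,.0685,12.7);s=r.get_state();print(s['contact_force'],s['moment'])
E
```

```text
time_s: 25.4
tcp_pos: [0.5344, 0.1671, 0.0691]
eef_rot: [180.0, 0.0, 12.7]
contact_force: [0.2, 0.1, -1.5]
gripper_width: 0.0076
gripper_force: 30.0
t 25.4 pos [0.5344 0.1671 0.0691] rpy [1.7999e+02 1.0000e-02 1.2670e+01] w 0.0076 | turn units -0.01 shift units after turn [-0.   -0.05  0.03]
[ 0.23725018  0.10770751 -1.48429745] [-0.02207569 -0.04363279  0.02032579]
```

```bash
python3 -m pendant '[[[0,0,0.02,0,0,0,-0.3],[0,0,0,0,0,0,-0.3],[0,0,0,0,0,0,-0.3],[0,0,-0.5,0,0,0,-0.3],[0,0,-1,0,0,0,-0.3],[0,0,-1,0,0,0,-0.3],[0,0,-1,0,0,0,0],[0,0,-1,0,0,0,0.5]]]'
python3 -m pendant '[[[0,0,-1,0,0,0,0.5],[0,0,-1,0,0,0,0.5],[0,0,-0.5,0,0,0,0.5],[0,0,0,0,0,0,0.5],[0,0,0,0,0,0,0.5],[0,0,0,0,0,0,0.5],[0,0,0,0,0,0,0.5],[0,0,0,0,0,0,0.5]]]'
cat > look.py <<'E'
from h import *
def reg(P,x,y,rad,z0,z1,n):
    q=P[(np.linalg.norm(P[...,:2]-[x,y],axis=-1)<rad)&(P[...,2]>z0)&(P[...,2]<z1)]
    if len(q)<8: print(n,'none');return
    a=cv2.minAreaRect((q[:,:2]*1000).astype(np.float32));print(n,len(q),np.round(a[0],1),np.round(a[1],1),round(a[2],1),'z',np.median(q[:,2]).round(4))
def look(name='top',fn=None):
    P=cloud(cap(name,fn))
    for n,x,y in(('T1',.619,-.0985),('T2',.483,-.248),('T3',.386,-.1655)): reg(P,x,y,.055,.047,.066,n)
    reg(P,.3665,-.304,.07,.028,.046,'carton')
    return P
E
python3 - <<'E'
from look import *
P=look('top')
th=np.radians(12.7);u=P[...,0]*np.cos(th)+P[...,1]*np.sin(th);v=-P[...,0]*np.sin(th)+P[...,1]*np.cos(th);z=P[...,2]
c=cap('wrist','w6.png');P=cloud(c)
u=P[...,0]*np.cos(th)+P[...,1]*np.sin(th);v=-P[...,0]*np.sin(th)+P[...,1]*np.cos(th);z=P[...,2]
m=(abs(v-.0465)<.015)&(z>.066)&(z<.09)&(u>.49)&(u<.64);print('div top z',np.median(z[m]),m.sum(),'v',np.median(v[m]),np.polyfit(u[m],v[m],1),u[m].min(),u[m].max())
plan(.619,-.0985,.15,12.7)
E
```

```text
time_s: 26.2
tcp_pos: [0.5344, 0.1671, 0.1605]
eef_rot: [-180.0, -0.0, 12.7]
contact_force: [0.1, 0.1, -0.3]
gripper_width: 0.0413
gripper_force: 0.0
time_s: 27.0
tcp_pos: [0.5341, 0.167, 0.208]
eef_rot: [180.0, 0.1, 12.7]
contact_force: [0.4, -0.1, -1.0]
gripper_width: 0.0659
gripper_force: 0.0
T1 292 [ 619.6 -100. ] [49.9 50.5] 61.3 z 0.0553
T2 186 [ 521.2 -256.3] [48.7 30.9] 77.5 z 0.0558
T3 319 [ 386.1 -166.1] [50.1 50.8] 18.9 z 0.0561
carton 449 [ 366.2 -304.4] [73.1 42. ] 43.8 z 0.0358
div top z 0.07606077292973903 1286 v 0.04733114650092893 [0.00310419 0.04529982] 0.4900537426464171 0.6395578918221572
t 27.1 pos [0.5343 0.1671 0.2083] rpy [1.7998e+02 4.0000e-02 1.2670e+01] w 0.0658 | turn units -0.01 shift units after turn [ 1.21 13.89  2.92]
```

View pics/w6.png

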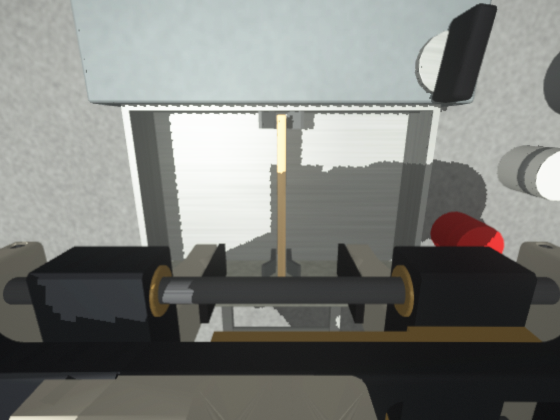

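```bash
python3 -m pendant '[[[0.076,0.87,0.18,0,0,0,0.5],[0.076,0.87,0.18,0,0,0,0.5],[0.076,0.87,0.18,0,0,0,0.5],[0.076,0.87,0.18,0,0,0,0.5],[0.076,0.87,0.18,0,0,0,0.5],[0.076,0.87,0.18,0,0,0,0.5],[0.076,0.87,0.18,0,0,0,0.5],[0.076,0.87,0.18,0,0,0,0.5]]]'
python3 -m pendant '[[[0.076,0.87,0.18,0,0,0,0.5],[0.076,0.87,0.18,0,0,0,0.5],[0.076,0.87,0.18,0,0,0,0.5],[0.076,0.87,0.18,0,0,0,0.5],[0.076,0.87,0.18,0,0,0,0.5],[0.076,0.87,0.18,0,0,0,0.5],[0.076,0.87,0.18,0,0,0,0.5],[0.076,0.87,0.18,0,0,0,0.5]]]'
python3 - <<'E'
from h import *
plan(.6195,-.099,.045,12.7)
E
```

```text
time_s: 27.9
tcp_pos: [0.5769, 0.0333, 0.1797]
eef_rot: [180.0, 0.0, 12.7]
contact_force: [-0.3, -0.6, -0.8]
gripper_width: 0.0658
gripper_force: 0.0
time_s: 28.7
tcp_pos: [0.6194, -0.1001, 0.1508]
eef_rot: [180.0, 0.0, 12.7]
contact_force: [-0.2, 1.0, -0.8]
gripper_width: 0.0655
gripper_force: 0.0
t 28.7 pos [ 0.6194 -0.1001  0.1508] rpy [1.800e+02 1.000e-02 1.268e+01] w 0.0655 | turn units -0.01 shift units after turn [ 0.02 -0.05  5.29]
```

```bash
python3 -m pendant '[[[0,-0.04,0.8,0,0,0,0.5],[0,0,0.8,0,0,0,0.5],[0,0,0.8,0,0,0,0.5],[0,0,0.8,0,0,0,0.5],[0,0,0.8,0,0,0,0.5],[0,0,0.7,0,0,0,0.5],[0,0,0.5,0,0,0,0.5],[0,0,0.1,0,0,0,0.5]]]' 20
python3 -m pendant '[[[0,0,0,0,0,0,-1],[0,0,0,0,0,0,-1],[0,0,0,0,0,0,-1],[0,0,0,0,0,0,-1],[0,0,0,0,0,0,-1],[0,0,0,0,0,0,-1],[0,0,-0.3,0,0,0,-1],[0,0,-0.7,0,0,0,-1]]]'
python3 -m pendant '[[[0,0,-1,0,0,0,-1],[0,0,-1,0,0,0,-1],[0,0,-1,0,0,0,-1],[0,0,-1,0,0,0,-1],[0,0,-1,0,0,0,-1],[0,0,-1,0,0,0,-1],[0,0,-0.7,0,0,0,-1],[0,0,0,0,0,0,-1]]]'
python3 - <<'E'
from look import *
plan(.5962,.0969,.18,12.7)
P=look('top')
reg(P,.52,-.256,.06,.047,.066,'T2')
E
```

```text
time_s: 29.5
tcp_pos: [0.6183, -0.0986, 0.0437]
eef_rot: [-180.0, 0.1, 12.7]
contact_force: [-0.2, 1.1, -0.5]
gripper_width: 0.066
gripper_force: 0.0
time_s: 30.3
tcp_pos: [0.6176, -0.0984, 0.0643]
eef_rot: [-180.0, 0.2, 12.6]
contact_force: [0.8, -0.5, -1.8]
gripper_width: 0.0513
gripper_force: 20.0
time_s: 31.1
tcp_pos: [0.62, -0.0983, 0.202]
eef_rot: [180.0, -0.2, 12.7]
contact_force: [0.1, 0.5, 0.2]
gripper_width: 0.0517
gripper_force: 20.0
t 31.1 pos [ 0.62   -0.0983  0.202 ] rpy [179.96  -0.24  12.69] w 0.0517 | turn units -0.0 shift units after turn [ 0.98 -9.79  1.1 ]
T1 none
T2 185 [ 521.5 -256.2] [49.5 30.5] 78.0 z 0.0559
T3 321 [ 386.1 -166.2] [50.  50.9] 18.0 z 0.0559
carton 451 [ 366.6 -304. ] [72.3 41.7] 43.1 z 0.0358
T2 289 [ 528.9 -258.1] [48.2 48. ] 47.4 z 0.0557
```

```bash
python3 -m pendant '[[[0.098,-0.98,0,0,0,0,-1],[0.098,-0.98,0,0,0,0,-1],[0.098,-0.98,0,0,0,0,-1],[0.098,-0.98,0,0,0,0,-1],[0.098,-0.98,0,0,0,0,-1],[0.098,-0.98,0,0,0,0,-1],[0.098,-0.98,0,0,0,0,-1],[0.098,-0.98,0,0,0,0,-1]]]'
python3 -m pendant '[[[0.098,-0.98,0,0,0,0,-1],[0.098,-0.98,0,0,0,0,-1],[0,0,0,0,0,0,-1],[0,0,0.9,0,0,0,-1],[0,0,0.9,0,0,0,-1],[0,0,0.9,0,0,0,-1],[0,0,0.9,0,0,0,-1],[0,0,0.9,0,0,0,-1]]]'
python3 - <<'E'
from look import *
plan(.5962,.0969,.0625,12.7)
E
```

```text
time_s: 31.95
tcp_pos: [0.5989, 0.0587, 0.1976]
eef_rot: [180.0, 0.1, 12.7]
contact_force: [0.4, 0.3, -0.8]
gripper_width: 0.0514
gripper_force: 20.0
time_s: 32.75
tcp_pos: [0.5944, 0.0964, 0.1074]
eef_rot: [180.0, 0.1, 12.6]
contact_force: [0.4, -0.1, -1.4]
gripper_width: 0.0516
gripper_force: 20.0
t 32.8 pos [0.5944 0.0964 0.1074] rpy [1.7999e+02 1.0000e-01 1.2640e+01] w 0.0516 | turn units -0.02 shift units after turn [ 0.09 -0.    2.24]
```

```bash
python3 -m pendant '[[[0,0,0.6,0,0,0,-1],[0,0,0.6,0,0,0,-1],[0,0,0.5,0,0,0,-1],[0,0,0.35,0,0,0,-1],[0,0,0.15,0,0,0,-1],[0,0,0.04,0,0,0,-1],[0,0,0,0,0,0,-1],[0,0,0,0,0,0,0.29]]]'
python3 -m pendant '[[[0,0,0,0,0,0,0.29],[0,0,0,0,0,0,0.29],[0,0,-0.4,0,0,0,0.29],[0,0,-0.8,0,0,0,0.29],[0,0,-1,0,0,0,0.29],[0,0,-1,0,0,0,0.4],[0,0,-1,0,0,0,0.5],[0,0,-1,0,0,0,0.5]]]'
python3 - <<'E'
from look import *
s=r.get_state();print(s['contact_force'])
plan(.3861,-.1655,.18,12.7)
P=look('top')
reg(P,.5962,.0969,.045,.06,.085,'C')
E
```

```text
time_s: 33.55
tcp_pos: [0.5956, 0.0974, 0.065]
eef_rot: [-180.0, -0.1, 12.7]
contact_force: [0.4, 0.3, 0.0]
gripper_width: 0.0545
gripper_force: 0.0
time_s: 34.35
tcp_pos: [0.5951, 0.0971, 0.17]
eef_rot: [-180.0, -0.0, 12.7]
contact_force: [0.9, 0.1, -0.1]
gripper_width: 0.0649
gripper_force: 0.0
[ 0.88191282  0.13580178 -0.05878041]
t 34.4 pos [0.5951 0.0971 0.17  ] rpy [-1.800e+02 -4.000e-02  1.267e+01] w 0.0649 | turn units -0.01 shift units after turn [-13.08  10.51  -0.5 ]
T1 none
T2 184 [ 520.8 -257.4] [47.7 31.4] 89.3 z 0.0558
T3 319 [ 386.  -166.2] [50.2 50.5] 18.0 z 0.056
carton 449 [ 366.4 -304. ] [72.1 42.7] 43.8 z 0.0361
C 198 [602.8 100.6] [67.4 48.9] 21.6 z 0.0732
```

```bash
python3 -m pendant '[[[-0.934,0.751,0,0,0,0,0.5],[-0.934,0.751,0,0,0,0,0.5],[-0.934,0.751,0,0,0,0,0.5],[-0.934,0.751,0,0,0,0,0.5],[-0.934,0.751,0,0,0,0,0.5],[-0.934,0.751,0,0,0,0,0.5],[-0.934,0.751,0,0,0,0,0.5],[-0.934,0.751,0,0,0,0,0.5]]]'
python3 -m pendant '[[[-0.934,0.751,0,0,0,0,0.5],[-0.934,0.751,0,0,0,0,0.5],[-0.934,0.751,0,0,0,0,0.5],[-0.934,0.751,0,0,0,0,0.5],[-0.934,0.751,0,0,0,0,0.5],[-0.934,0.751,0,0,0,0,0.5],[0,0,0,0,0,0,0.5],[0,0,0.6,0,0,0,0.5]]]'
python3 - <<'E'
from look import *
plan(.3861,-.1655,.045,12.7)
E
```

```text
time_s: 35.2
tcp_pos: [0.4748, -0.0539, 0.1688]
eef_rot: [180.0, -0.0, 12.7]
contact_force: [-0.0, -0.2, 0.4]
gripper_width: 0.066
gripper_force: 0.0
time_s: 36.0
tcp_pos: [0.3866, -0.1662, 0.1577]
eef_rot: [179.9, -0.2, 12.6]
contact_force: [0.0, 0.0, -0.1]
gripper_width: 0.0658
gripper_force: 0.0
t 36.0 pos [ 0.3866 -0.1662  0.1577] rpy [179.94  -0.2   12.6 ] w 0.0658 | turn units -0.02 shift units after turn [-0.02 -0.04  5.64]
```

```bash
python3 -m pendant '[[[0,-0.04,0.8,0,0,0,0.5],[0,0,0.8,0,0,0,0.5],[0,0,0.8,0,0,0,0.5],[0,0,0.8,0,0,0,0.5],[0,0,0.8,0,0,0,0.5],[0,0,0.8,0,0,0,0.5],[0,0,0.6,0,0,0,0.5],[0,0,0.2,0,0,0,0.5]]]' 20
python3 -m pendant '[[[0,0,0,0,0,0,-1],[0,0,0,0,0,0,-1],[0,0,0,0,0,0,-1],[0,0,0,0,0,0,-1],[0,0,0,0,0,0,-1],[0,0,0,0,0,0,-1],[0,0,-0.3,0,0,0,-1],[0,0,-0.7,0,0,0,-1]]]'
python3 -m pendant '[[[0,0,-1,0,0,0,-1],[0,0,-1,0,0,0,-1],[0,0,-1,0,0,0,-1],[0,0,-1,0,0,0,-1],[0,0,-1,0,0,0,-1],[0,0,-0.5,0,0,0,-1],[0,0,0,0,0,0,-1],[0,0,0,0,0,0,-1]]]'
python3 - <<'E'
from look import *
plan(.4967,.0745,.18,12.7)
E
```

```text
time_s: 36.8
tcp_pos: [0.3853, -0.1646, 0.0435]
eef_rot: [-180.0, 0.1, 12.7]
contact_force: [-1.3, -0.8, 0.6]
gripper_width: 0.0655
gripper_force: 0.0
time_s: 37.6
tcp_pos: [0.3849, -0.1646, 0.064]
eef_rot: [-180.0, 0.1, 12.6]
contact_force: [0.1, -0.0, -1.1]
gripper_width: 0.052
gripper_force: 20.0
time_s: 38.4
tcp_pos: [0.3854, -0.1645, 0.1737]
eef_rot: [-180.0, 0.0, 12.7]
contact_force: [0.2, 0.1, -2.8]
gripper_width: 0.0516
gripper_force: 20.0
t 38.4 pos [ 0.3854 -0.1645  0.1737] rpy [-1.7997e+02  3.0000e-02  1.2650e+01] w 0.0516 | turn units -0.01 shift units after turn [  8.06 -10.43  -0.31]
```

```bash
python3 -m pendant '[[[0.672,-0.869,0,0,0,0,-1],[0.672,-0.869,0,0,0,0,-1],[0.672,-0.869,0,0,0,0,-1],[0.672,-0.869,0,0,0,0,-1],[0.672,-0.869,0,0,0,0,-1],[0.672,-0.869,0,0,0,0,-1],[0.672,-0.869,0,0,0,0,-1],[0.672,-0.869,0,0,0,0,-1]]]'
python3 -m pendant '[[[0.672,-0.869,0,0,0,0,-1],[0.672,-0.869,0,0,0,0,-1],[0.672,-0.869,0,0,0,0,-1],[0.672,-0.869,0,0,0,0,-1],[0,0,0,0,0,0,-1],[0,0,0.8,0,0,0,-1],[0,0,0.8,0,0,0,-1],[0,0,0.8,0,0,0,-1]]]'
python3 - <<'E'
from look import *
plan(.4967,.0745,.0625,12.7)
E
```

```text
time_s: 39.2
tcp_pos: [0.4598, -0.0047, 0.1729]
eef_rot: [180.0, 0.1, 12.7]
contact_force: [0.1, -0.4, -1.3]
gripper_width: 0.0514
gripper_force: 20.0
time_s: 40.0
tcp_pos: [0.4974, 0.0744, 0.1255]
eef_rot: [180.0, 0.0, 12.7]
contact_force: [0.1, -0.0, -1.4]
gripper_width: 0.0516
gripper_force: 20.0
t 40.0 pos [0.4974 0.0744 0.1255] rpy [1.800e+02 2.000e-02 1.267e+01] w 0.0516 | turn units -0.01 shift units after turn [-0.03 -0.01  3.15]
```

```bash
python3 -m pendant '[[[-0.03,0,0.7,0,0,0,-1],[0,0,0.7,0,0,0,-1],[0,0,0.7,0,0,0,-1],[0,0,0.5,0,0,0,-1],[0,0,0.3,0,0,0,-1],[0,0,0.2,0,0,0,-1],[0,0,0,0,0,0,-1],[0,0,0,0,0,0,-1]]]'
python3 -m pendant '[[[0,0,0,0,0,0,0.29],[0,0,0,0,0,0,0.29],[0,0,-0.4,0,0,0,0.29],[0,0,-0.8,0,0,0,0.29],[0,0,-1,0,0,0,0.29],[0,0,-1,0,0,0,0.4],[0,0,-1,0,0,0,0.5],[0,0,-1,0,0,0,0.5]]]'
python3 - <<'E'
from look import *
P=look('top')
reg(P,.529,-.258,.06,.047,.066,'T2')
reg(P,.4967,.0745,.032,.062,.085,'A')
plan(.529,-.258,.18,12.7)
E
```

```text
time_s: 40.8
tcp_pos: [0.4969, 0.0742, 0.0646]
eef_rot: [-180.0, 0.0, 12.7]
contact_force: [-0.1, 0.5, -0.6]
gripper_width: 0.0514
gripper_force: 20.0
time_s: 41.6
tcp_pos: [0.4969, 0.0741, 0.1701]
eef_rot: [-180.0, -0.0, 12.7]
contact_force: [-0.6, 0.1, -1.2]
gripper_width: 0.0649
gripper_force: 0.0
T1 none
T2 189 [ 521.3 -256. ] [48.2 31.3] 72.9 z 0.0556
T3 none
carton 453 [ 366.2 -304.3] [73.  42.4] 43.3 z 0.0357
T2 290 [ 529.1 -258.4] [49.4 47.5] 64.9 z 0.0553
A 82 [488.2  64.4] [31.3 47.8] 49.1 z 0.0734
t 41.6 pos [0.4986 0.0747 0.1734] rpy [-179.97   -0.32   12.72] w 0.0657 | turn units 0.0 shift units after turn [-2.17 16.56 -0.33]
```

```bash
python3 -m pendant '[[[-0.12,0.92,0,0,0,0,0.5],[-0.12,0.92,0,0,0,0,0.5],[-0.12,0.92,0,0,0,0,0.5],[-0.12,0.92,0,0,0,0,0.5],[-0.12,0.92,0,0,0,0,0.5],[-0.12,0.92,0,0,0,0,0.5],[-0.12,0.92,0,0,0,0,0.5],[-0.12,0.92,0,0,0,0,0.5]]]'
python3 -m pendant '[[[-0.12,0.92,0,0,0,0,0.5],[-0.12,0.92,0,0,0,0,0.5],[-0.12,0.92,0,0,0,0,0.5],[-0.12,0.92,0,0,0,0,0.5],[-0.12,0.92,0,0,0,0,0.5],[-0.12,0.92,0,0,0,0,0.5],[-0.12,0.92,0,0,0,0,0.5],[-0.12,0.92,0,0,0,0,0.5]]]'
python3 -m pendant '[[[-0.12,0.92,0,0,0,0,0.5],[-0.12,0.92,0,0,0,0,0.5],[0,0,0,0,0,0,0.5],[0,0,0.7,0,0,0,0.5],[0,0,0.7,0,0,0,0.5],[0,0,0.7,0,0,0,0.5],[0,0,0.7,0,0,0,0.5],[0,0,0.7,0,0,0,0.5]]]'
python3 - <<'E'
from look import *
plan(.529,-.2577,.045,12.7)
P=look('top')
reg(P,.529,-.258,.06,.047,.066,'T2')
E
```

```text
time_s: 42.45
tcp_pos: [0.5105, -0.0745, 0.169]
eef_rot: [180.0, -0.0, 12.7]
contact_force: [0.1, -0.0, -0.3]
gripper_width: 0.0657
gripper_force: 0.0
time_s: 43.25
tcp_pos: [0.524, -0.2223, 0.169]
eef_rot: [180.0, -0.0, 12.7]
contact_force: [0.3, -0.7, 0.2]
gripper_width: 0.0655
gripper_force: 0.0
time_s: 44.05
tcp_pos: [0.5274, -0.258, 0.0984]
eef_rot: [180.0, -0.0, 12.7]
contact_force: [-0.4, -0.0, -0.2]
gripper_width: 0.0653
gripper_force: 0.0
t 44.0 pos [ 0.5274 -0.258   0.0984] rpy [ 1.7999e+02 -3.0000e-02  1.2680e+01] w 0.0653 | turn units -0.01 shift units after turn [0.08 0.   2.67]
T1 none
T2 none
T3 none
carton 450 [ 366.1 -304.3] [72.4 42. ] 43.5 z 0.0358
T2 none
```

```bash
python3 -m pendant '[[[0.06,0,0.6,0,0,0,0.5],[0,0,0.7,0,0,0,0.5],[0,0,0.6,0,0,0,0.5],[0,0,0.5,0,0,0,0.5],[0,0,0.25,0,0,0,0.5],[0,0,0,0,0,0,0.5],[0,0,0,0,0,0,-1],[0,0,0,0,0,0,-1]]]' 20
python3 -m pendant '[[[0,0,0,0,0,0,-1],[0,0,0,0,0,0,-1],[0,0,0,0,0,0,-1],[0,0,0,0,0,0,-1],[0,0,-0.3,0,0,0,-1],[0,0,-0.7,0,0,0,-1],[0,0,-1,0,0,0,-1],[0,0,-1,0,0,0,-1]]]'
python3 -m pendant '[[[0,0,-1,0,0,0,-1],[0,0,-1,0,0,0,-1],[0,0,-1,0,0,0,-1],[0,0,-0.7,0,0,0,-1],[0,0,0,0,0,0,-1],[0,0,0,0,0,0,-1],[0,0,0,0,0,0,-1],[0,0,0,0,0,0,-1]]]'
python3 - <<'E'
from look import *
plan(.5414,.1082,.18,12.7)
E
```

```text
time_s: 44.9
tcp_pos: [0.529, -0.2583, 0.0459]
eef_rot: [180.0, -0.1, 12.7]
contact_force: [-0.8, 0.4, 0.4]
gripper_width: 0.0546
gripper_force: 0.0
time_s: 45.7
tcp_pos: [0.5279, -0.2581, 0.1055]
eef_rot: [-180.0, 0.1, 12.7]
contact_force: [0.3, 0.8, -1.1]
gripper_width: 0.0514
gripper_force: 20.0
time_s: 46.5
tcp_pos: [0.528, -0.2581, 0.1782]
eef_rot: [-180.0, 0.1, 12.7]
contact_force: [-1.4, -0.2, -1.0]
gripper_width: 0.0519
gripper_force: 20.0
t 46.5 pos [ 0.528  -0.2581  0.1782] rpy [-1.7995e+02  1.0000e-01  1.2660e+01] w 0.0519 | turn units -0.01 shift units after turn [  4.68 -17.72  -0.09]
```

```bash
python3 -m pendant '[[[0.246,-0.933,0,0,0,0,-1],[0.246,-0.933,0,0,0,0,-1],[0.246,-0.933,0,0,0,0,-1],[0.246,-0.933,0,0,0,0,-1],[0.246,-0.933,0,0,0,0,-1],[0.246,-0.933,0,0,0,0,-1],[0.246,-0.933,0,0,0,0,-1],[0.246,-0.933,0,0,0,0,-1]]]'
python3 -m pendant '[[[0.246,-0.933,0,0,0,0,-1],[0.246,-0.933,0,0,0,0,-1],[0.246,-0.933,0,0,0,0,-1],[0.246,-0.933,0,0,0,0,-1],[0.246,-0.933,0,0,0,0,-1],[0.246,-0.933,0,0,0,0,-1],[0.246,-0.933,0,0,0,0,-1],[0.246,-0.933,0,0,0,0,-1]]]'
python3 -m pendant '[[[0.246,-0.933,0,0,0,0,-1],[0.246,-0.933,0,0,0,0,-1],[0.246,-0.933,0,0,0,0,-1],[0,0,0,0,0,0,-1],[0,0,0.5,0,0,0,-1],[0,0,0.7,0,0,0,-1],[0,0,0.5,0,0,0,-1],[0,0,0,0,0,0,-1]]]'
python3 - <<'E'
from look import *
plan(.5414,.1082,.0635,12.7)
P=cloud(cap('wrist','w7.png'))
reg(P,.5962,.0969,.04,.064,.085,'Cw')
P=cloud(cap('scene','s7.png'))
reg(P,.5962,.0969,.04,.066,.085,'Cs')
reg(P,.4967,.0745,.035,.066,.085,'As')
E
```

```text
time_s: 47.3
tcp_pos: [0.5339, -0.1031, 0.1786]
eef_rot: [-180.0, 0.1, 12.7]
contact_force: [1.1, 0.2, -1.3]
gripper_width: 0.0517
gripper_force: 20.0
time_s: 48.1
tcp_pos: [0.5396, 0.0511, 0.1787]
eef_rot: [180.0, 0.1, 12.7]
contact_force: [-0.2, -0.3, -2.1]
gripper_width: 0.0517
gripper_force: 20.0
time_s: 48.9
tcp_pos: [0.5408, 0.1071, 0.1432]
eef_rot: [180.0, 0.2, 12.6]
contact_force: [0.4, -0.7, -2.4]
gripper_width: 0.0515
gripper_force: 20.0
t 48.9 pos [0.5408 0.1071 0.1432] rpy [179.95   0.22  12.61] w 0.0515 | turn units -0.02 shift units after turn [ 0.04 -0.05  3.98]
Cw 4267 [596.3  99.3] [50.6 51. ] 87.7 z 0.0741
Cs 184 [594.6  92.8] [39.  53.3] 47.2 z 0.0762
As 249 [495.4  73.9] [57.2 53.1] 13.7 z 0.0766
```

View pics/w7.png

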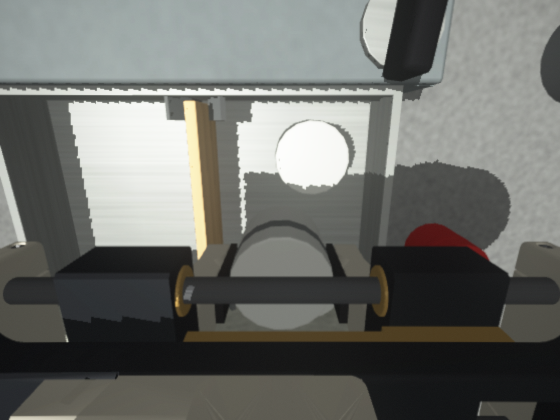

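```bash
python3 -m pendant '[[[0.03,-0.02,0.7,0,0,0,-1],[0,0,0.7,0,0,0,-1],[0,0,0.7,0,0,0,-1],[0,0,0.7,0,0,0,-1],[0,0,0.5,0,0,0,-1],[0,0,0.4,0,0,0,-1],[0,0,0.2,0,0,0,-1],[0,0,0,0,0,0,-1]]]'
python3 -m pendant '[[[0,0,0,0,0,0,0.29],[0,0,0,0,0,0,0.29],[0,0,0,0,0,0,0.29],[0,0,-0.4,0,0,0,0.29],[0,0,-0.8,0,0,0,0.29],[0,0,-1,0,0,0,0.29],[0,0,-1,0,0,0,0.29],[0,0,-1,0,0,0,0.29]]]'
python3 - <<'E'
from look import *
P=look('top')
plan(.3663,-.304,.18,43.5)
plan(.3663,-.304,.18,-46.5)
print(r.get_state()['joints'].round(1))
P=cloud(cap('scene'))
reg(P,.5414,.1082,.035,.066,.085,'Bs')
E
```

```text
time_s: 49.8
tcp_pos: [0.5425, 0.1086, 0.0671]
eef_rot: [180.0, 0.0, 12.7]
contact_force: [-0.1, 1.0, -1.2]
gripper_width: 0.052
gripper_force: 20.0
time_s: 50.6
tcp_pos: [0.5426, 0.1087, 0.153]
eef_rot: [-180.0, -0.0, 12.7]
contact_force: [0.4, -0.1, 0.1]
gripper_width: 0.0566
gripper_force: 0.0
T1 none
T2 none
T3 none
carton 450 [ 366.4 -304.1] [72.6 42.1] 43.2 z 0.036
t 50.6 pos [0.5444 0.1093 0.1565] rpy [-179.96   -0.32   12.72] w 0.0568 | turn units -7.7 shift units after turn [-20.68   8.86  -1.17]
t 50.6 pos [0.5444 0.1093 0.1565] rpy [-179.96   -0.32   12.72] w 0.0568 | turn units 14.8 shift units after turn [ 8.86 20.68 -1.17]
[ 31.6  13.7 -22.1   0.1 -53.9  71.1]
Bs 216 [546.1 104.6] [54.2 58.5] 78.5 z 0.0764
```

```bash
python3 -m pendant '[[[0,0,0,0,0,-0.96,0.3],[0,0,0,0,0,-0.96,0.36],[0,0,0,0,0,-0.96,0.36],[0,0,0,0,0,-0.96,0.36],[0,0,0,0,0,-0.96,0.36],[0,0,0,0,0,-0.96,0.36],[0,0,0,0,0,-0.96,0.36],[0,0,0,0,0,-0.96,0.36]]]'
python3 -m pendant '[[[-0.94,0.403,0,0,0,0,0.36],[-0.94,0.403,0,0,0,0,0.36],[-0.94,0.403,0,0,0,0,0.36],[-0.94,0.403,0,0,0,0,0.36],[-0.94,0.403,0,0,0,0,0.36],[-0.94,0.403,0,0,0,0,0.36],[-0.94,0.403,0,0,0,0,0.36],[-0.94,0.403,0,0,0,0,0.36]]]'
python3 -m pendant '[[[-0.94,0.403,0,0,0,0,0.36],[-0.94,0.403,0,0,0,0,0.36],[-0.94,0.403,0,0,0,0,0.36],[-0.94,0.403,0,0,0,0,0.36],[-0.94,0.403,0,0,0,0,0.36],[-0.94,0.403,0,0,0,0,0.36],[-0.94,0.403,0,0,0,0,0.36],[-0.94,0.403,0,0,0,0,0.36]]]'
python3 -m pendant '[[[-0.94,0.403,0,0,0,0,0.36],[-0.94,0.403,0,0,0,0,0.36],[-0.94,0.403,0,0,0,0,0.36],[-0.94,0.403,0,0,0,0,0.36],[-0.94,0.403,0,0,0,0,0.36],[-0.94,0.403,0,0,0,0,0.36],[0,0,0,0,0,0,0.36],[0,0,0,0,0,0,0.36]]]'
python3 - <<'E'
from look import *
plan(.3663,-.3035,.031,43.4)
print(r.get_state()['joints'].round(1))
E
```

```text
time_s: 51.5
tcp_pos: [0.5424, 0.1087, 0.1515]
eef_rot: [-180.0, -0.0, 43.5]
contact_force: [-0.6, 0.1, -0.1]
gripper_width: 0.0595
gripper_force: 0.0
time_s: 52.3
tcp_pos: [0.4766, -0.0432, 0.1515]
eef_rot: [180.0, -0.0, 43.3]
contact_force: [0.5, -0.0, 0.0]
gripper_width: 0.0598
gripper_force: 0.0
time_s: 53.1
tcp_pos: [0.4113, -0.1931, 0.1515]
eef_rot: [180.0, -0.0, 43.3]
contact_force: [0.0, 0.3, 0.3]
gripper_width: 0.0595
gripper_force: 0.0
time_s: 53.9
tcp_pos: [0.3628, -0.3049, 0.1514]
eef_rot: [180.0, -0.0, 43.3]
contact_force: [0.8, 0.0, 0.0]
gripper_width: 0.0594
gripper_force: 0.0
t 53.9 pos [ 0.3628 -0.3049  0.1514] rpy [ 1.800e+02 -1.000e-02  4.326e+01] w 0.0594 | turn units -0.03 shift units after turn [0.17 0.07 6.02]
[-16.2   6.7 -31.8  -0.  -51.5 149.4]
```

```bash
python3 -m pendant '[[[0.17,0.07,0.5,0,0,0,0.36],[0,0,0.9,0,0,0,0.36],[0,0,0.9,0,0,0,0.36],[0,0,0.9,0,0,0,0.36],[0,0,0.9,0,0,0,0.36],[0,0,0.9,0,0,0,0.36],[0,0,0.7,0,0,0,0.36],[0,0,0.3,0,0,0,0.36]]]' 20
python3 -m pendant '[[[0,0,0,0,0,0,0.36],[0,0,0,0,0,0,-1],[0,0,0,0,0,0,-1],[0,0,0,0,0,0,-1],[0,0,0,0,0,0,-1],[0,0,0,0,0,0,-1],[0,0,0,0,0,0,-1],[0,0,0,0,0,0,-1]]]'
python3 -c "
from h import *
plan(0.5,0,0)"
python3 -m pendant '[[[0,0,-0.3,0,0,0,-1],[0,0,-0.7,0,0,0,-1],[0,0,-1,0,0,0,-1],[0,0,-1,0,0,0,-1],[0,0,-1,0,0,0,-1],[0,0,-1,0,0,0,-1],[0,0,-1,0,0,0,-1],[0,0,0,0,0,0,-1]]]'
python3 -m pendant '[[[0,0,0,0,0,0.957,-1],[0,0,0,0,0,0.957,-1],[0,0,0,0,0,0.957,-1],[0,0,0,0,0,0.957,-1],[0,0,0,0,0,0.957,-1],[0,0,0,0,0,0.957,-1],[0,0,0,0,0,0.957,-1],[0,0,0,0,0,0.957,-1]]]'
python3 - <<'E'
from look import *
plan(.5183,.2382,.15,12.7)
P=cloud(cap('wrist','w8.png'))
E
```

```text
time_s: 54.7
tcp_pos: [0.3666, -0.302, 0.0296]
eef_rot: [-179.9, 0.1, 43.4]
contact_force: [-0.8, -0.6, 0.4]
gripper_width: 0.0597
gripper_force: 0.0
time_s: 55.5
tcp_pos: [0.3677, -0.303, 0.032]
eef_rot: [179.9, -0.0, 43.4]
contact_force: [-0.5, 2.6, 6.9]
gripper_width: 0.042
gripper_force: 19.7
t 55.5 pos [ 0.3677 -0.303   0.032 ] rpy [ 1.7994e+02 -3.0000e-02  4.3400e+01] w 0.042 | turn units -0.0 shift units after turn [15.22 -6.47  1.6 ]
time_s: 56.3
tcp_pos: [0.3684, -0.3035, 0.1541]
eef_rot: [179.8, -0.1, 43.4]
contact_force: [0.9, 0.8, -2.2]
gripper_width: 0.0422
gripper_force: 19.7
time_s: 57.1
tcp_pos: [0.3666, -0.3027, 0.1506]
eef_rot: [-179.9, 0.1, 12.6]
contact_force: [0.4, -0.1, -1.2]
gripper_width: 0.0422
gripper_force: 19.7
t 57.1 pos [ 0.3666 -0.3027  0.1506] rpy [-1.7995e+02  6.0000e-02  1.2580e+01] w 0.0422 | turn units -0.03 shift units after turn [ 13.35 -24.71   0.03]
```

```bash
python3 -m pendant '[[[0.513,-0.95,0,0,0,0,-1],[0.513,-0.95,0,0,0,0,-1],[0.513,-0.95,0,0,0,0,-1],[0.513,-0.95,0,0,0,0,-1],[0.513,-0.95,0,0,0,0,-1],[0.513,-0.95,0,0,0,0,-1],[0.513,-0.95,0,0,0,0,-1],[0.513,-0.95,0,0,0,0,-1]]]'
python3 -m pendant '[[[0.513,-0.95,0,0,0,0,-1],[0.513,-0.95,0,0,0,0,-1],[0.513,-0.95,0,0,0,0,-1],[0.513,-0.95,0,0,0,0,-1],[0.513,-0.95,0,0,0,0,-1],[0.513,-0.95,0,0,0,0,-1],[0.513,-0.95,0,0,0,0,-1],[0.513,-0.95,0,0,0,0,-1]]]'
python3 -m pendant '[[[0.513,-0.95,0,0,0,0,-1],[0.513,-0.95,0,0,0,0,-1],[0.513,-0.95,0,0,0,0,-1],[0.513,-0.95,0,0,0,0,-1],[0.513,-0.95,0,0,0,0,-1],[0.513,-0.95,0,0,0,0,-1],[0.513,-0.95,0,0,0,0,-1],[0.513,-0.95,0,0,0,0,-1]]]'
python3 -m pendant '[[[0.513,-0.95,0,0,0,0,-1],[0.513,-0.95,0,0,0,0,-1],[0,0,0,0,0,0,-1],[0,0,0.7,0,0,0,-1],[0,0,0.8,0,0,0,-1],[0,0,0.8,0,0,0,-1],[0,0,0.7,0,0,0,-1],[0,0,0,0,0,0,-1]]]'
python3 - <<'E'
from look import *
plan(.5183,.2382,.05,12.7)
P=cloud(cap('wrist','w9.png'))
E
```

```text
time_s: 57.95
tcp_pos: [0.4133, -0.1357, 0.1509]
eef_rot: [-180.0, 0.0, 12.8]
contact_force: [0.2, 0.2, -2.1]
gripper_width: 0.0423
gripper_force: 19.7
time_s: 58.75
tcp_pos: [0.4598, 0.0305, 0.1509]
eef_rot: [180.0, 0.1, 12.8]
contact_force: [-0.2, -0.1, -1.2]
gripper_width: 0.0422
gripper_force: 19.7
time_s: 59.55
tcp_pos: [0.507, 0.1978, 0.1512]
eef_rot: [180.0, 0.0, 12.8]
contact_force: [0.2, 0.0, -0.8]
gripper_width: 0.0423
gripper_force: 19.7
time_s: 60.35
tcp_pos: [0.5172, 0.2372, 0.0894]
eef_rot: [179.9, 0.2, 12.7]
contact_force: [-1.1, -0.0, -0.7]
gripper_width: 0.0419
gripper_force: 19.7
t 60.4 pos [0.5172 0.2372 0.0894] rpy [179.91   0.2   12.74] w 0.0419 | turn units 0.01 shift units after turn [ 0.06 -0.04  1.97]
```

View pics/w9.png

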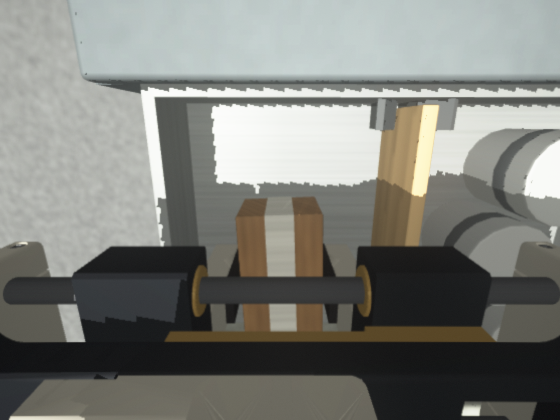

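```bash
python3 -m pendant '[[[0.03,-0.02,0.5,0,0,0,-1],[0,0,0.5,0,0,0,-1],[0,0,0.4,0,0,0,-1],[0,0,0.3,0,0,0,-1],[0,0,0.2,0,0,0,-1],[0,0,0,0,0,0,-1],[0,0,0,0,0,0,0.27],[0,0,0,0,0,0,0.27]]]'
python3 -m pendant '[[[0,0,0,0,0,0,0.27],[0,0,-0.4,0,0,0,0.27],[0,0,-0.8,0,0,0,0.27],[0,0,-1,0,0,0,0.27],[0,0,-1,0,0,0,0.27],[0,0,-1,0,0,0,0],[0,0,-1,0,0,0,-1],[0,0,-1,0,0,0,-1]]]'
python3 - <<'E'
from look import *
plan(.4197,.1525,.09,12.7)
c=cap('top','t9.png')
P=cloud(c);reg(P,.5183,.2382,.06,.04,.062,'carton')
P=cloud(cap('scene','s9.png'))
reg(P,.5183,.2382,.06,.04,.062,'cartonS')
th=np.radians(12.7);u=P[...,0]*np.cos(th)+P[...,1]*np.sin(th);v=-P[...,0]*np.sin(th)+P[...,1]*np.cos(th);z=P[...,2]
m=(z>.078)&(z<.1)&(u<.5)&(u>.39)&(abs(v-.0465)<.045)
print(np.histogram(u[m],np.arange(.405,.49,.004)))
k=cv2.resize(c['frame'][140:290,110:260],(600,600),interpolation=2);cv2.imwrite('pics/c9.png',k)
E
```

```text
time_s: 61.2
tcp_pos: [0.5191, 0.2386, 0.0539]
eef_rot: [-180.0, -0.1, 12.8]
contact_force: [0.7, -0.0, -0.5]
gripper_width: 0.0524
gripper_force: 0.0
time_s: 62.0
tcp_pos: [0.5187, 0.2383, 0.1791]
eef_rot: [-180.0, -0.0, 12.8]
contact_force: [-0.1, -0.4, -0.1]
gripper_width: 0.0371
gripper_force: 0.0
t 62.0 pos [0.5187 0.2383 0.1791] rpy [-1.7997e+02 -5.0000e-02  1.2770e+01] w 0.0371 | turn units 0.02 shift units after turn [-5.77  3.1   4.46]
carton 209 [504.2 244.7] [65.5 85.3] 33.3 z 0.0534
cartonS 344 [510.9 252.1] [77.3 85. ] 21.4 z 0.0565
(array([ 0,  0,  0,  4, 16, 47,  9,  0,  0,  0,  0,  0,  0,  5, 19, 36, 78,
       45,  2,  0,  2]), array([0.405, 0.409, 0.413, 0.417, 0.421, 0.425, 0.429, 0.433, 0.437,
       0.441, 0.445, 0.449, 0.453, 0.457, 0.461, 0.465, 0.469, 0.473,
       0.477, 0.481, 0.485, 0.489]))
```

View pics/c9.png

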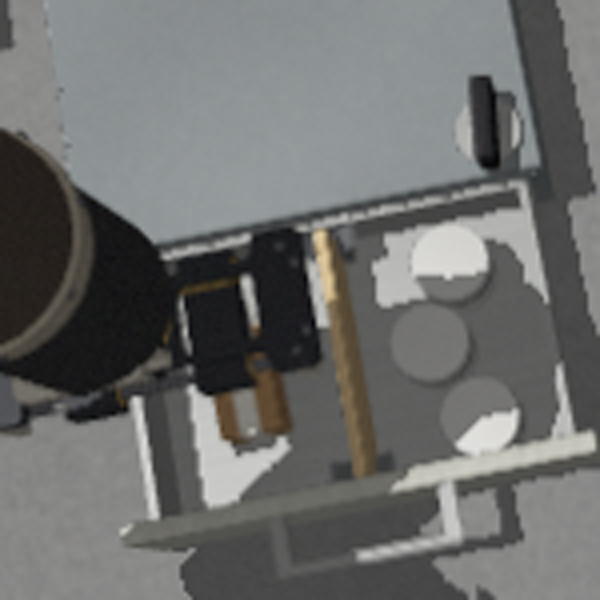

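```bash
python3 -m pendant '[[[-0.72,0.385,0,0,0,0,-1],[-0.72,0.385,0,0,0,0,-1],[-0.72,0.385,0,0,0,0,-1],[-0.72,0.385,0,0,0,0,-1],[-0.72,0.385,0,0,0,0,-1],[-0.72,0.385,0,0,0,0,-1],[-0.72,0.385,0,0,0,0,-1],[-0.72,0.385,0,0,0,0,-1]]]'
python3 -m pendant '[[[0,0,0,0,0,0,-1],[0,0,0.6,0,0,0,-1],[0,0,0.8,0,0,0,-1],[0,0,0.8,0,0,0,-1],[0,0,0.7,0,0,0,-1],[0,0,0.3,0,0,0,-1],[0,0,0,0,0,0,-1],[0,0,0,0,0,0,-1]]]'
python3 - <<'E'
from look import *
plan(.4197,.1525,.09,12.7)
E
```

```text
time_s: 62.9
tcp_pos: [0.4192, 0.1521, 0.1774]
eef_rot: [-180.0, -0.0, 12.8]
contact_force: [-0.5, -0.4, -0.0]
gripper_width: 0.0003
gripper_force: 0.0
time_s: 63.7
tcp_pos: [0.4203, 0.1531, 0.1138]
eef_rot: [-180.0, -0.0, 12.8]
contact_force: [0.1, 0.0, 0.5]
gripper_width: 0.0006
gripper_force: 0.0
t 63.7 pos [0.4203 0.1531 0.1138] rpy [-1.800e+02 -3.000e-02  1.278e+01] w 0.0006 | turn units 0.02 shift units after turn [-0.04  0.02  1.19]
```

```bash
python3 -m pendant '[[[0,0,0.3,0,0,0,-1],[0,0,0.3,0,0,0,-1],[0,0,0.3,0,0,0,-1],[0,0,0.3,0,0,0,-1],[0,0,0,0,0,0,-1],[0.1,0,0,0,0,0,-1],[0.15,0,0,0,0,0,-1],[0.2,0,0,0,0,0,-1]]]'
python3 -m pendant '[[[0.3,0,0,0,0,0,-1],[0.4,0,0,0,0,0,-1],[0.4,0,0,0,0,0,-1],[0.4,0,0,0,0,0,-1],[0.4,0,0,0,0,0,-1],[0.4,0,0,0,0,0,-1],[0.4,0,0,0,0,0,-1],[0.4,0,0,0,0,0,-1]]]'
python3 -m pendant '[[[0.4,0,0,0,0,0,-1],[0.4,0,0,0,0,0,-1],[0.4,0,0,0,0,0,-1],[0.4,0,0,0,0,0,-1],[0.4,0,0,0,0,0,-1],[0.4,0,0,0,0,0,-1],[0.4,0,0,0,0,0,-1],[0.4,0,0,0,0,0,-1]]]'
python3 -m pendant '[[[0.35,0,0,0,0,0,-1],[0.3,0,0,0,0,0,-1],[0.3,0,0,0,0,0,-1],[0.2,0,0,0,0,0,-1],[0.2,0,0,0,0,0,-1],[0.2,0,0,0,0,0,-1],[0,0,0,0,0,0,-1],[0,0,0,0,0,0,-1]]]'
python3 - <<'E'
from look import *
s=r.get_state();p=s['tcp_pos'];th=np.radians(12.7)
print('u',p[0]*np.cos(th)+p[1]*np.sin(th),'v',-p[0]*np.sin(th)+p[1]*np.cos(th),s['contact_force'])
E
```

```text
time_s: 64.5
tcp_pos: [0.4288, 0.1548, 0.0895]
eef_rot: [-180.0, 0.0, 12.8]
contact_force: [-1.3, -0.2, 0.6]
gripper_width: 0.0004
gripper_force: 0.9
time_s: 65.3
tcp_pos: [0.4899, 0.1685, 0.0893]
eef_rot: [180.0, 0.0, 12.8]
contact_force: [-1.9, -1.5, 1.7]
gripper_width: 0.0003
gripper_force: 1.1
time_s: 66.1
tcp_pos: [0.5522, 0.1827, 0.0892]
eef_rot: [180.0, 0.0, 12.8]
contact_force: [-1.7, -1.3, 0.1]
gripper_width: 0.0006
gripper_force: 1.1
time_s: 66.9
tcp_pos: [0.5824, 0.1898, 0.0896]
eef_rot: [-180.0, -0.1, 12.8]
contact_force: [0.2, -0.3, 0.7]
gripper_width: 0.0005
gripper_force: 0.0
u 0.6098391448015913 v 0.05714642485783342 [ 0.1580497  -0.27248537  0.68363544]
```

```bash
python3 -m pendant '[[[0.1,0,0,0,0,0,-1],[0.1,0,0,0,0,0,-1],[0.1,0,0,0,0,0,-1],[0.1,0,0,0,0,0,-1],[0.1,0,0,0,0,0,-1],[0.1,0,0,0,0,0,-1],[0,0,0,0,0,0,-1],[0,0,0,0,0,0,-1]]]'
python3 -m pendant '[[[0.05,0,0,0,0,0,-1],[0.05,0,0,0,0,0,-1],[0.05,0,0,0,0,0,-1],[0.05,0,0,0,0,0,-1],[0,0,0,0,0,0,-1],[0,0,0,0,0,0,-1],[0,0,0,0,0,0,-1],[0,0,0,0,0,0,-1]]]'
python3 - <<'E'
from look import *
s=r.get_state();p=s['tcp_pos'];th=np.radians(12.7)
print('u',p[0]*np.cos(th)+p[1]*np.sin(th),'v',-p[0]*np.sin(th)+p[1]*np.cos(th),s['contact_force'])
E
```

```text
time_s: 67.7
tcp_pos: [0.5939, 0.1922, 0.0893]
eef_rot: [-180.0, -0.0, 12.8]
contact_force: [-0.1, 0.6, 0.5]
gripper_width: 0.0005
gripper_force: 0.0
time_s: 68.5
tcp_pos: [0.5971, 0.1928, 0.0892]
eef_rot: [180.0, 0.0, 12.8]
contact_force: [-5.1, -0.1, 2.8]
gripper_width: 0.0001
gripper_force: 2.6
u 0.6248460074000033 v 0.05684250976796329 [-5.13278582 -0.08090784  2.75465417]
```

```bash
python3 -m pendant '[[[0.06,0,0,0,0,0,-1],[0.06,0,0,0,0,0,-1],[0,0,0,0,0,0,-1],[0,0,0,0,0,0,-1],[0,0,0,0,0,0,-1],[0,0,0,0,0,0,-1],[0,0,0,0,0,0,-1],[0,0,0,0,0,0,-1]]]'
python3 - <<'E'
from look import *
s=r.get_state();p=s['tcp_pos'];th=np.radians(12.7)
print('u',p[0]*np.cos(th)+p[1]*np.sin(th),s['contact_force'])
E
```

```text
time_s: 69.3
tcp_pos: [0.5971, 0.1928, 0.0892]
eef_rot: [180.0, 0.3, 12.7]
contact_force: [-14.6, 0.1, 10.6]
gripper_width: 0.0005
gripper_force: 7.3
u 0.6249152696248811 [-14.61311777   0.14755709  10.63789141]
```

```bash
python3 -m pendant '[[[-0.35,0,0,0,0,0,-1],[0,0,0,0,0,0,-1],[0,0,-0.5,0,0,0,-1],[0,0,-1,0,0,0,-1],[0,0,-1,0,0,0,-1],[0,0,-1,0,0,0,-1],[0,0,-1,0,0,0,-0.4],[0,0,-1,0,0,0,-0.4]]]'
python3 -m pendant '[[[0,0.85,-0.3,0,0,0,-0.4],[0,0.85,-0.3,0,0,0,-0.4],[0,0.85,-0.3,0,0,0,-0.4],[0,0.85,-0.3,0,0,0,-0.4],[0,0.85,-0.3,0,0,0,-0.4],[0,0.85,-0.3,0,0,0,-0.4],[0,0.85,0,0,0,0,-0.4],[0,0.85,0,0,0,0,-0.4]]]'
python3 - <<'E'
from look import *
import pickle
c=cap('wrist','w10.png');P=cloud(c);t=cap('top','t10.png');Q=cloud(t);S=cloud(cap('scene','s10.png'))
for n,A in(('w',P),('t',Q),('s',S)): reg(A,.6767,.0706,.045,.125,.145,'knob'+n)
th=np.radians(12.7)
for n,P in (('w',P),('t',Q)):
    u=P[...,0]*np.cos(th)+P[...,1]*np.sin(th);v=-P[...,0]*np.sin(th)+P[...,1]*np.cos(th);z=P[...,2]
    m=(z>.084)&(z<.104)&(u>.6)&(u<.66)&(abs(v-.0465)<.1);print(n,np.histogram(u[m],np.arange(.6,.66,.003)))
plan(.6767,.0706,.2,6.5)
E
```

```text
time_s: 70.1
tcp_pos: [0.5938, 0.1921, 0.2012]
eef_rot: [-180.0, -0.1, 12.8]
contact_force: [0.8, 0.0, 0.2]
gripper_width: 0.0117
gripper_force: 0.0
time_s: 70.9
tcp_pos: [0.6233, 0.0578, 0.2353]
eef_rot: [-180.0, -0.0, 12.7]
contact_force: [-0.1, -0.8, 0.0]
gripper_width: 0.0262
gripper_force: 0.0
knobw 1217 [677.6  73.1] [55.8 14. ] 5.8 z 0.1348
knobt none
knobs 156 [678.5  70.3] [55.7 17.5] 4.6 z 0.1354
w (array([365, 447,  72,  66,  70,  72,  72,  77,  78,  75,  75,  82, 585,
       630, 643, 743, 572, 668, 711, 649]), array([0.6  , 0.603, 0.606, 0.609, 0.612, 0.615, 0.618, 0.621, 0.624,
       0.627, 0.63 , 0.633, 0.636, 0.639, 0.642, 0.645, 0.648, 0.651,
       0.654, 0.657, 0.66 ]))
t (array([41, 21, 10, 10,  9,  9,  9, 11,  9,  9,  8, 77, 69, 47, 37, 33, 45,
       43, 41, 39]), array([0.6  , 0.603, 0.606, 0.609, 0.612, 0.615, 0.618, 0.621, 0.624,
       0.627, 0.63 , 0.633, 0.636, 0.639, 0.642, 0.645, 0.648, 0.651,
       0.654, 0.657, 0.66 ]))
t 71.0 pos [0.6231 0.0579 0.2348] rpy [1.800e+02 5.000e-02 1.266e+01] w 0.0266 | turn units 1.54 shift units after turn [ 2.74 -0.33  1.74]
```

View pics/w10.png

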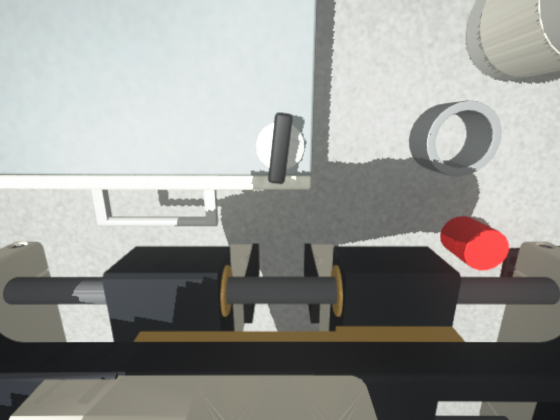

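```bash
python3 -m pendant '[[[0,0,0,0,0,0.8,-0.4],[0,0,0,0,0,0.8,-0.4],[0.7,-0.08,0,0,0,0,-0.4],[0.7,-0.08,0,0,0,0,-0.4],[0.7,-0.09,0,0,0,0,-0.4],[0.68,-0.09,0,0,0,0,-0.4],[0,0,0.8,0,0,0,-0.4],[0,0,0.8,0,0,0,-0.4]]]'
python3 -c "
from h import *
plan(.6775,.071,.130,6.2)"
```

```text
time_s: 71.85
tcp_pos: [0.6779, 0.073, 0.2026]
eef_rot: [-180.0, -0.0, 6.4]
contact_force: [0.4, 1.1, -0.2]
gripper_width: 0.0262
gripper_force: 0.0
t 71.8 pos [0.6779 0.073  0.2026] rpy [-1.7999e+02 -1.0000e-02  6.4000e+00] w 0.0262 | turn units 0.05 shift units after turn [-0.03  0.09  3.63]
```

```bash
python3 -m pendant '[[[-0.02,0.09,0.7,0,0,0.05,-0.4],[0,0,0.7,0,0,0,-0.4],[0,0,0.7,0,0,0,-0.4],[0,0,0.6,0,0,0,-0.4],[0,0,0.4,0,0,0,-0.4],[0,0,0.3,0,0,0,-0.4],[0,0,0,0,0,0,-0.4],[0,0,0,0,0,0,-0.4]]]'
python3 -m pendant '[[[0,0,0.1,0,0,0,-0.4],[0,0,0,0,0,0,-1],[0,0,0,0,0,0,-1],[0,0,0,0,0,0,-1],[0,0,0,0,0,0,-1],[0,0,0,0,0,0,-1],[0,0,0,0,0,0,-1],[0,0,0,0,0,0,-1]]]' 12
python3 -c "
from h import *
plan(.6775,.071,.130,6.2);print(r.get_state()['contact_force'],r.get_state()['moment'])"
```

```text
time_s: 72.65
tcp_pos: [0.6777, 0.0705, 0.1357]
eef_rot: [180.0, -0.0, 6.2]
contact_force: [0.5, 0.3, 0.3]
gripper_width: 0.026
gripper_force: 0.0
time_s: 73.45
tcp_pos: [0.6774, 0.0715, 0.1337]
eef_rot: [-179.9, -0.0, 6.2]
contact_force: [-2.1, 5.4, -0.1]
gripper_width: 0.0142
gripper_force: 12.0
t 73.5 pos [0.6774 0.0715 0.1337] rpy [-1.7993e+02 -4.0000e-02  6.1800e+00] w 0.0142 | turn units -0.0 shift units after turn [0.   0.03 0.18]
[-2.14938249  5.405032   -0.06094404] [ 1.75909164  0.57168944 -0.04290679]
```

```bash
python3 -m pendant '[[[0,0,0,0,0,0.4,-1],[0,0,0,0,0,0.8,-1],[0,0,0,0,0,0.8,-1],[0,0,0,0,0,0.8,-1],[0,0,0,0,0,0.8,-1],[0,0,0,0,0,0.8,-1],[0,0,0,0,0,0.8,-1],[0,0,0,0,0,0.8,-1]]]'
python3 -m pendant '[[[0,0,0,0,0,0.8,-1],[0,0,0,0,0,0.8,-1],[0,0,0,0,0,0.8,-1],[0,0,0,0,0,0.8,-1],[0,0,0,0,0,0.8,-1],[0,0,0,0,0,0.8,-1],[0,0,0,0,0,0.8,-1],[0,0,0,0,0,0.8,-1]]]'
python3 -m pendant '[[[0,0,0,0,0,0.8,-1],[0,0,0,0,0,0.8,-1],[0,0,0,0,0,0.8,-1],[0,0,0,0,0,0.8,-1],[0,0,0,0,0,0.8,-1],[0,0,0,0,0,0.8,-1],[0,0,0,0,0,0.5,-1],[0,0,0,0,0,0,-1]]]'
python3 -c "
from h import *
plan(.6775,.071,.130,6.2);print(r.get_state()['contact_force'],r.get_state()['moment'])"
```

```text
time_s: 74.25
tcp_pos: [0.6774, 0.072, 0.1337]
eef_rot: [-179.9, -0.0, -17.9]
contact_force: [-2.5, 6.7, 1.5]
gripper_width: 0.0135
gripper_force: 12.0
time_s: 75.05
tcp_pos: [0.6777, 0.0724, 0.1337]
eef_rot: [-179.8, 0.0, -43.5]
contact_force: [-1.3, 8.7, 2.2]
gripper_width: 0.014
gripper_force: 12.0
time_s: 75.85
tcp_pos: [0.678, 0.0727, 0.1337]
eef_rot: [-179.8, 0.1, -64.7]
contact_force: [-0.3, 9.1, -0.1]
gripper_width: 0.014
gripper_force: 12.0
t 75.8 pos [0.678  0.0727 0.1337] rpy [-1.7982e+02  9.0000e-02 -6.4670e+01] w 0.014 | turn units -17.72 shift units after turn [-0.03  0.08  0.19]
[-0.25897572  9.09212815 -0.06471121] [ 3.34832043  0.14156724 -0.04721154]
```

```bash
python3 -m pendant '[[[0,0,0,0,0,0.5,-1],[0,0,0,0,0,0.5,-1],[0,0,0,0,0,0.4,-1],[0,0,0,0,0,0.1,-1],[0,0,0,0,0,0,-1],[0,0,0,0,0,0,-1],[0,0,0,0,0,0,-1],[0,0,0,0,0,0,-1]]]'
python3 -m pendant '[[[0,0,0,0,0,0,-0.4],[0,0,0,0,0,0,-0.4],[0,0,0,0,0,0,-0.4],[0,0,0,0,0,0,-0.4],[0,0,-0.3,0,0,0,-0.4],[0,0,-0.7,0,0,0,-0.4],[0,0,-1,0,0,0,-0.4],[0,0,-1,0,0,0,-0.4]]]'
python3 -m pendant '[[[-0.9,0,-0.5,0,0,0,-0.4],[-0.9,0,-0.5,0,0,0,-0.4],[-0.9,0,-0.5,0,0,0,-0.4],[-0.9,0,-0.5,0,0,0,-0.4],[-0.9,0,0,0,0,0,-0.4],[-0.9,0,0,0,0,0,-0.4],[0,0,0,0,0,0,-0.4],[0,0,0,0,0,0,-0.4]]]'
python3 - <<'E'
from look import *
P=cloud(cap('wrist'));reg(P,.6775,.071,.045,.125,.145,'knob')
c=cap('scene');Q=cloud(c)
t=cap('top')
k=np.hstack([cv2.resize(c['frame'][150:310,280:480],(400,320)),cv2.resize(t['frame'][90:250,110:310],(400,320))]);cv2.imwrite('pics/end.png',k)
E
```

```text
time_s: 76.65
tcp_pos: [0.6781, 0.0727, 0.1337]
eef_rot: [-179.8, 0.1, -70.6]
contact_force: [0.2, 9.6, -0.7]
gripper_width: 0.014
gripper_force: 12.0
time_s: 77.45
tcp_pos: [0.6775, 0.0703, 0.1952]
eef_rot: [-180.0, -0.0, -70.6]
contact_force: [0.9, 0.4, -0.3]
gripper_width: 0.0263
gripper_force: 0.0
time_s: 78.25
tcp_pos: [0.641, 0.1732, 0.2326]
eef_rot: [179.9, -0.0, -70.6]
contact_force: [0.6, -0.2, -0.9]
gripper_width: 0.0265
gripper_force: 0.0
knob 1525 [677.2  73.1] [13.8 55.4] 19.7 z 0.1348
```

View pics/end.png

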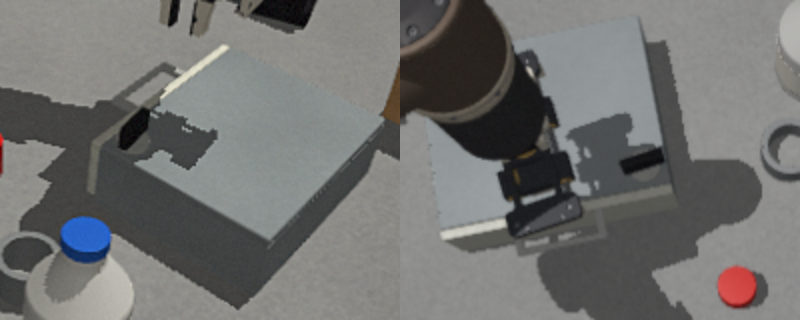

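The pictures show the drawer shut and the knob bar at about -70° (1.45 rad). The gripper is clear of everything.

```bash
python3 -c "
from plant import r
print(r.close_job())"
```

```text
the job is handed in; nothing more can be done
None
```

The job is handed in, with no verdict shown: the divider is seated in its slots, the one carton on the counter is in the left half and all three tubs are in the right, the drawer is shut, and the knob is turned to its stop.

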